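# Pack the finish samples into their case and pin the keeper

### The job

Pack all the wooden sample plates lying on the desk (two piles of two, and one or two single ones) into the two snug bays of the sample case, at most three lying flat in each bay. The bays have a hood over their near end, so first swing the keeper bar well clear, then tilt each pile in, low end first under the hood, and let it down flat; when all plates are in, swing the keeper bar shut over them and push the loose retaining pin through the cheek and the bar until its head is fully home. Leave the things standing about where they are.

Things in the scene. Friction and masses are not known exactly. Their poses are not given: they have to be found in the camera images.
- case: plywood case fixed to the desk, base 146 x 236 x 6 mm; origin on the desk between its two bays (base: x -69 to +77, y -118 to +118 mm). x points from the hooded near end to the low far end, y left along the row of bays, z up. Both bays alike, centred at x 0, y +48 and -48. Upright steel pivot post at x 45, y -100, 22 mm thick; steel cheek plate at x 27 to 63, y 107 to 117, 92 mm high
- bay_left (a point): centre of the left bay's floor, 6 mm over the desk, axes as the case. Bay: 118 mm long (x -59 to 59), 62 wide. Near wall 52 mm high (above the bay floor, as all here); its hood lip, 5 mm thick, overhangs the bay 12 mm to x -47, underside at 46: a plate cannot go straight down. Far wall 30 high. Long sides: 5 mm guides at the ends only, 48 high at x -60 to -28, 32.5 high at x 34 to 60; open between
- bay_right (a point): centre of the right bay's floor, 6 mm over the desk, axes as the case. Measures as the left bay; the guides of the two bays stand 24 mm apart, and in the open stretch between them (x -28 to +34) nothing stands, so fingers can go down beside the plates to the base
- pin_hole (a point): mouth of the 13 mm square hole in the outer (left, +y) face of the cheek, 74 mm over the desk, axes as the case. It goes in along -y through the 10 mm cheek, then (bar shut) after a 2 mm gap through the equal hole of the bar's 20 mm end block; no spring or catch
- keeper (a joint): aluminium keeper bar (rad): 0 = shut on its stop, along the case's y over the far part of both bays, holes in line; grows as it swings level, clockwise from above, away from the robot, about the upright axis at case x 45, y -100 mm, to 2.0. Off the bays from 0.8; past 1.5 also clear of a pile jutting over the far wall. Stays where left (0.06 N m). 18 mm wide, 205 long, z 52 to 64 mm over the desk, end block 26 x 20, z 50 to 90
- keeper_knob (a point): middle of the bar's black round upright knob, 16 mm thick, 28 mm high (from 64 to 92 mm over the desk), 85 mm from the pivot axis along the bar; it can be pinched from above and is fixed to the bar; axes turn with the bar, y along it away from the pivot
- pin: loose steel pin lying on the desk, 84 mm long, 0.07 kg: square head 34 long, 18 x 18 mm, then a round shaft 9 mm thick, 50 mm long, its last 6 mm tapered. Body x runs from head to tip; origin where head and shaft meet, on the head's underside, 9 mm below the axis; the head reaches from x -34 to 0. It may come to lie on any side of the head
- pin_tip (a point): tip of the pin, on its axis, 50 mm from the head
- pin_shoulder (a point): on the pin's axis where the shaft meets the head's face
- plate_a1: lower plate of a pile of two: a flat oiled-wood sample plate 110 x 56 x 12 mm, 0.055 kg, origin at the centre of its underside, x along its 110 mm, y along its 56 mm, lying on the desk. All plates are alike and any may go into either bay
- plate_a2: a flat oiled-wood sample plate like plate_a1 (110 x 56 x 12 mm, 0.055 kg), origin at the centre of its underside, x along its 110 mm, y along its 56 mm. It lies loose on plate_a1, flush within about 1 mm
- plate_b1: a flat oiled-wood sample plate like plate_a1 (110 x 56 x 12 mm, 0.055 kg), origin at the centre of its underside, x along its 110 mm, y along its 56 mm. Lower plate of the other pile of two, on the desk
- plate_b2: a flat oiled-wood sample plate like plate_a1 (110 x 56 x 12 mm, 0.055 kg), origin at the centre of its underside, x along its 110 mm, y along its 56 mm. It lies loose on plate_b1, flush within about 1 mm
- plate_c: a flat oiled-wood sample plate like plate_a1 (110 x 56 x 12 mm, 0.055 kg), origin at the centre of its underside, x along its 110 mm, y along its 56 mm. Single on the desk; may be absent
- plate_d: a flat oiled-wood sample plate like plate_a1 (110 x 56 x 12 mm, 0.055 kg), origin at the centre of its underside, x along its 110 mm, y along its 56 mm. Single on the desk; may be absent
- mug: blue mug 82 x 117 x 91 mm, origin under its centre; not part of the job, leave it alone
- mouse: computer mouse 112 x 62 x 39 mm, origin under its centre; not part of the job, leave it alone
- tape_roll: roll of tape 104 x 102 x 25 mm lying flat, origin under its centre; not part of the job, leave it alone

How it is judged:
By the outcome, as a careful person would: the job done as asked, in the order asked, and still so for the second after the job is handed in, with the robot touching nothing.
Of plate_c, plate_d only 1 to 2 are there at a start; the rules pass over those that are not, and their reading is None.
At some moment in a run one of pin, plate_c, plate_d may be knocked a few centimetres aside while the robot is not near it.
It also fails if it takes over 208 s, if anything falls off the work surface, if the arm or the gripper's body presses on something with over 40 N, if the wrist force passes 120 N, or if a joint passes its speed limit or range.

### The arm

A 6-joint arm with a two-finger parallel gripper is mounted at the origin on a cart in front of the work surface, level with it; the furniture and walls round the work are solid. World frame = base frame: x ahead of the robot, y to its left, z up, the work surface at z = 0. Lengths are in mm, angles in rad, forces in N, time in s.
With the tool pointing down it reaches from about 350 to 975 mm from the base axis. Payload 7.1 kg.
Tool frame: the origin (TCP) lies midway between the tips of the shut fingers; the grasp point (between the pads) lies ctrl.grip_point_offset behind it (ctrl.grip_point_offset is the distance from the TCP to the grasp point, in mm); z points along the fingers, y is the line along which they close (so a half turn about z gives the same grasp; the last joint's range is limited). The gripper opens to 88 mm and grips with 3 to 60 N. Pads are 20 mm wide; open, the fingers measure 115 mm over their backs; the gripper's body (75 mm by 178 mm) begins 61 mm behind the grasp point.
Start: joints at [1.196, 0.423, 1.63, -0, 1.089, -0.019], TCP at [217.681, 585.85, 222.675] pointing down, gripper open.
Joint ranges: [-3, 3], [-0.9, 2.11], [0.09, 2.58], [-1.31, 4.45], [0.11, 2.69], [-2.54, 2.54]. Speed limits (rad/s): [2.39, 2.39, 3.01, 3.14, 3.14, 3.14].

### API

Orientations are given as a rotation vector (axis times angle).
In Python, from workcell import ctrl, get_image, close_job, finder gives the robot as it stands.
- The arm moves only by the tool servo_tool, never from a script. Its argument "deltas" is a list of rows, each a list of 2 entries, a list of its own where there are three numbers: the shift along the tool's x, y, z in mm, then the turn, a rotation vector about the tool's x, y, z in rad. A call has 1 to 5 rows; each row is the pose to reach, as a shift and turn from the pose commanded when the call began, along the tool's axes at that moment; what a row does not reach only later rows make up. A row lasts 1/12 s, in which the tool goes at most 41.7 mm and 7.16 degrees, less where a joint would pass 70% of its speed; a pose out of reach is approached as far as the arm can. A call with a gripper value outside its range is refused whole. "grip" is the closure, from -1 (fully open) to 1 (shut), so that 0 is half open, set as the call begins (left out, the last holds). The fingers move at their own pace and stop on an object; the grip force is fixed at half the most. Time passes only in rows, so rows that repeat a pose let the fingers close. It gives the time, the measured TCP pose, the force, the opening and the grip force at its end, in the units of the state.
- ctrl.get_obs(): the state, without advancing time (a new reading comes with each control period).
- get_image(name): name is "scene" or "side" or "wrist"; returns a dict with "frame" (420x560x3 uint8, blue, green, red), "depth" (420x560 float32, mm along the optical axis (not along the pixel's ray), 0 where there is no reading), "K" (3x3 intrinsics, pixels), "pose" (4x4, takes a point from camera to world coordinates). Camera axes: x right, y down, z forward; pixel columns grow to the right and rows downward; lengths in mm; the calibration is good to about 2 mm. A picture is of the moment at which its call begins.
- close_job(): hands the job in; it is judged then, once.
Trained networks look in a picture, given as the dict that the camera call returned (one of the last four; its "shot" number tells which), for a name from the list of things; names that differ only in an ending like _2 or _b are one class to them, and where a whole thing is asked for, a point or a joint stands for the part that bears it (a point fixed in the world has none). Each returns a list of dicts, best first, with "score" (0 to 1); they miss things now and then, are a little off and sometimes report something else, mostly with a low value. They report only what shows in the picture. A call takes as long as a camera call.
- finder.search_frame(query, picture): "rect" ([centre column, centre row, width, height] as shares, 0 to 1, of the picture: columns of its width, rows of its height, round what is visible of it).
- finder.silhouettes(query, picture): "mask" (420x560 bool, what is visible of it) and "rect" ([centre column, centre row, width, height] as shares, 0 to 1, of the picture: columns of its width, rows of its height, round what is visible of it).
The state is a dict: "t": time; "qpos": joint angles; "qvel": joint speeds; "joint_torque": joint torques, N m; "ee_pos": TCP position; "orientation": TCP orientation; "ft_force": force on the tool from outside, world axes, zero at the start; "moment": the same for the moment, N m; "width": finger opening in mm; "grasp_force": force on a finger pad.
Only numpy, scipy, OpenCV 4.12 (cv2) and the standard library are available. Lean on these libraries where they do the work, as an engineer would, in place of code of your own. Each camera call takes 0.05 s, during which the arm holds its last target. There are 200 camera calls.

## Working session

There is one attempt and no reset: what is moved stays moved. The work goes in short steps, Python scripts to look and compute and a tool call to move; the robot and the scene stay as the last step left them, time stands still between calls to the robot, and variables do not carry over. Pictures are saved under pics/ and viewed, at most 14 in all, crops included, and the job is handed in when it is done.

Besides the shell and the picture viewer there is one more tool, called after ">>>" by a JSON object that holds its "name" and its "arguments". servo_tool: Moves the arm, as the interface text tells. Its arguments: {"type":"object","properties":{"deltas":{"type":"array","items":{"type":"array"}},"grip":{"type":"number"}},"required":["deltas"]}

```bash
mkdir -p pics; ls
cat > h.py <<'E'
import numpy as np, cv2
from scipy.spatial.transform import Rotation as R
from workcell import ctrl, get_image, close_job, finder
def cloud(p):
    d=p["depth"];K=p["K"];v,u=np.mgrid[0:420,0:560]
    c=np.stack([(u-K[0,2])/K[0,0]*d,(v-K[1,2])/K[1,1]*d,d],-1)
    w=c@p["pose"][:3,:3].T+p["pose"][:3,3]; w[d<=0]=np.nan
    return w
def tool():
    o=ctrl.get_obs(); return np.array(o["ee_pos"]),R.from_rotvec(o["orientation"]),o
E
python3 - <<'E'
from h import *
p,r,o=tool(); print(o,ctrl.grip_point_offset); print(r.as_matrix().round(3))
s=get_image("scene");cv2.imwrite("pics/s1.png",s["frame"])
a=get_image("side");cv2.imwrite("pics/a1.png",a["frame"])
for n,q in(("scene",s),("side",a)):
    print(n,q["K"].round(1).tolist(),q["pose"].round(3).tolist())
    w=cloud(q)
    for k in("plate_a1","pin","case","keeper_knob","mug","mouse","tape_roll"):
        for m in finder.silhouettes(k,q):
            if m["score"]<.3: continue
            pts=w[m["mask"]]; pts=pts[np.isfinite(pts[:,0])]
            print(k,round(m["score"],2),(np.array(m["rect"])*[560,420,560,420]).round(),np.nanmedian(pts,0).round(),np.nanpercentile(pts[:,2],[5,95]).round(), len(pts))
E
```

```text
pics
{'t': 0.0, 'qpos': array([ 1.19598959e+00,  4.23822998e-01,  1.63067065e+00, -1.13698001e-05,
        1.08859119e+00, -1.90031262e-02]), 'qvel': array([0.00187091, 0.00033965, 0.0008518 , 0.00158117, 0.00129592,
       0.00104802]), 'joint_torque': array([-1.61528889e-03, -5.44610381e+01, -2.73672098e+01,  6.43071625e-02,
        2.26945180e-02, -1.16777401e-04]), 'ee_pos': array([217.49643367, 585.35548588, 221.92043397]), 'orientation': array([-5.55893355e-01, -3.09173246e+00,  2.30151322e-03]), 'ft_force': array([-0.42783737,  0.70896595,  0.18664444]), 'moment': array([ 0.003831  , -0.00783644,  0.0011791 ]), 'grasp_force': 0.0, 'width': 87.72062152746376} 18.700000000000003
[[-0.937  0.348 -0.001]
 [ 0.348  0.937 -0.001]
 [ 0.    -0.001 -1.   ]]
scene [[455.2, 0.0, 276.1], [0.0, 455.2, 214.9], [0.0, 0.0, 1.0]] [[0.767, -0.317, 0.558, -11.757], [-0.641, -0.396, 0.657, -442.809], [0.012, -0.862, -0.507, 606.5], [0.0, 0.0, 0.0, 1.0]]
plate_a1 0.71 [275. 247.  46.  21.] [554. 223.   6.] [ 1. 12.] 163
plate_a1 0.6 [274. 236.  43.  30.] [566. 242.  24.] [15. 26.] 782
pin 0.7 [228
[... 646 characters left out ...]
5. 212.  46.  26.] [389. 563.  17.] [-0. 25.] 891
side [[425.3, 0.0, 282.8], [0.0, 425.3, 209.1], [0.0, 0.0, 1.0]] [[-0.998, 0.033, -0.057, 611.576], [0.065, 0.38, -0.923, 1217.458], [-0.009, -0.924, -0.382, 484.952], [0.0, 0.0, 0.0, 1.0]]
plate_a1 0.74 [275. 234.  45.  14.] [573. 263.  23.] [14. 25.] 559
plate_a1 0.66 [277. 242.  42.   9.] [571. 278.   6.] [ 0. 11.] 205
pin 0.47 [339. 231.  23.  15.] [405. 228.  11.] [-0. 18.] 163
case 0.84 [281. 196.  61.  45.] [536.  89.  27.] [ 4. 82.] 1966
keeper_knob 0.8 [264. 190.  32.  29.] [600.  41.  64.] [52. 89.] 361
mug 0.72 [304. 308.  46.  67.] [536. 627.  60.] [10. 89.] 2890
tape_roll 0.87 [380. 310.  60.  44.] [392. 589.  19.] [ 2. 25.] 1722
```

Run:
```python
import cv2
s=cv2.imread("pics/s1.png")[140:360,110:430]; cv2.imwrite("pics/s1c.png",cv2.resize(s,(800,550),interpolation=2))
```

```text
(no output)
```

View pics/s1c.png

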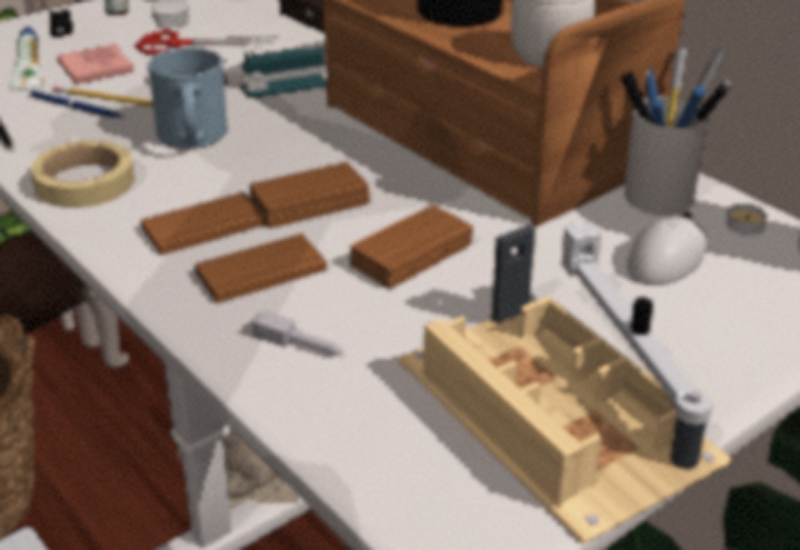

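View pics/a1.png

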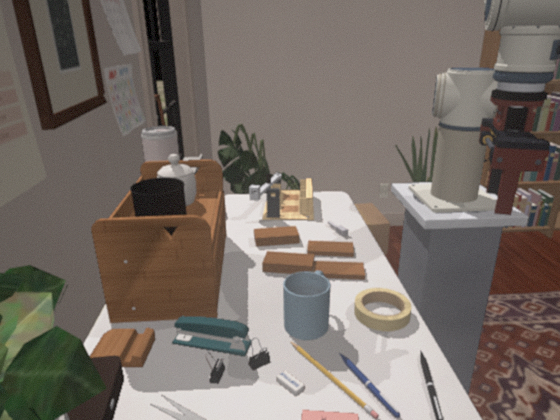

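Scene view: two piles and two singles lie left of the case (piles at crop px ~(310,190) and (412,245); singles at ~(203,222) and (262,267)), the pin at ~(290,333), the keeper half open behind the case. Moving over the area for a wrist look.

>>> {"name": "servo_tool", "arguments": {"deltas": [[[-25, -14, -12], [0, 0, 0]], [[-51, -28, -24], [0, 0, 0]], [[-76, -43, -36], [0, 0, 0]], [[-102, -57, -48], [0, 0, 0]], [[-127, -72, -60], [0, 0, 0]]]}}

```text
t: 1.22
ee_pos: [312.4, 473.1, 283.3]
orientation: [0.555, 3.092, 0.0]
ft_force: [0.8, -1.3, 0.2]
width: 87.8
grasp_force: 0.0
```

>>> {"name": "servo_tool", "arguments": {"deltas": [[[-25, -14, -12], [0, 0, 0]], [[-51, -28, -24], [0, 0, 0]], [[-76, -43, -36], [0, 0, 0]], [[-102, -57, -48], [0, 0, 0]], [[-127, -72, -60], [0, 0, 0]]]}}

```text
t: 1.63
ee_pos: [406.4, 361.2, 343.5]
orientation: [0.556, 3.092, 0.001]
ft_force: [0.4, -0.1, -0.1]
width: 87.5
grasp_force: 0.0
```

>>> {"name": "servo_tool", "arguments": {"deltas": [[[-25, -14, -12], [0, 0, 0]], [[-51, -28, -24], [0, 0, 0]], [[-76, -43, -36], [0, 0, 0]], [[-102, -57, -48], [0, 0, 0]], [[-127, -72, -60], [0, 0, 0]]]}}

```text
t: 2.05
ee_pos: [500.4, 249.4, 403.5]
orientation: [0.556, 3.092, 0.001]
ft_force: [0.6, -0.1, -0.0]
width: 88.1
grasp_force: 0.0
```

Run:
```python
from h import *
p,r,o=tool(); print(p,r.as_matrix().round(3),o["t"])
s=get_image("wrist");cv2.imwrite("pics/w1.png",s["frame"]);np.savez("w1.npz",**{k:s[k] for k in("frame","depth","K","pose")})
print(s["K"].round(1).tolist(),s["pose"].round(3).tolist())
# camera in tool frame
T=np.eye(4);T[:3,:3]=r.as_matrix();T[:3,3]=p;print((np.linalg.inv(T)@s["pose"]).round(3))
```

```text
[500.37475268 249.41876869 403.48451809] [[-0.937  0.348  0.   ]
 [ 0.348  0.937  0.   ]
 [-0.     0.    -1.   ]] 2.05
[[321.5, 0.0, 272.4], [0.0, 321.5, 208.3], [0.0, 0.0, 1.0]] [[0.348, 0.893, 0.285, 421.715], [0.937, -0.332, -0.106, 278.416], [0.0, 0.304, -0.953, 566.377], [0.0, 0.0, 0.0, 1.0]]
[[ 0.0000e+00 -9.5300e-01 -3.0400e-01  8.3781e+01]
 [ 1.0000e+00  0.0000e+00 -0.0000e+00 -1.5800e-01]
 [ 0.0000e+00 -3.0400e-01  9.5300e-01 -1.6292e+02]
 [ 0.0000e+00  0.0000e+00  0.0000e+00  1.0000e+00]]
```

View pics/w1.png

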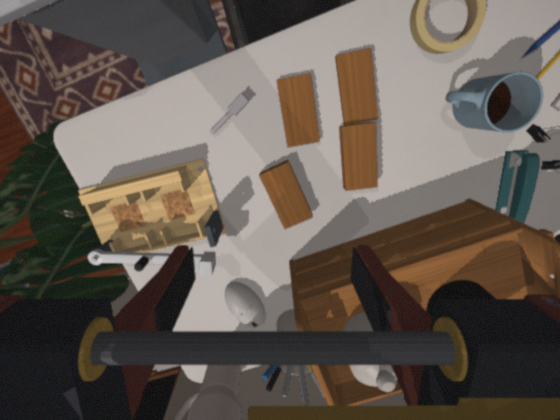

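Wrist view shows everything: case at px ~(150,210), bar/knob at (140,262), four plate spots at (298,108), (357,82), (360,155), (286,193), pin at (235,108).

```bash
cat >> h.py <<'E'
def rect(pts):
    (c,(a,b),th)=cv2.minAreaRect(pts[:,:2].astype(np.float32))
    if a<b: a,b,th=b,a,th+90
    th=(th+90)%180-90
    return np.round(c,1),round(a,1),round(b,1),round(float(th),1)
def plates(q,thr=.3):
    w=cloud(q); out=[]
    for m in finder.silhouettes("plate_a1",q):
        if m["score"]<thr: continue
        k=cv2.erode(m["mask"].astype(np.uint8),np.ones((2,2)))>0
        P=w[k];P=P[np.isfinite(P[:,0])]
        if len(P)<50: continue
        z=np.percentile(P[:,2],80); P=P[abs(P[:,2]-z)<4]
        out.append((round(m["score"],2),round(z,1),rect(P)))
    return out
E
python3 - <<'E'
from h import *
s=get_image("wrist");w=cloud(s)
for x in plates(s): print(x)
for k in("pin","case","keeper_knob"):
    for m in finder.silhouettes(k,s):
        if m["score"]<.3: continue
        P=w[m["mask"]];P=P[np.isfinite(P[:,0])]
        print(k,round(m["score"],2),rect(P),np.median(P,0).round(),np.percentile(P[:,2],[5,50,95]).round())
R0=(w[...,0]>400)&(w[...,0]<720)&(w[...,1]>-180)&(w[...,1]<150)
def sel(a,b,f=1):
    return w[R0&(w[...,2]>a)&(w[...,2]<b)]
for a,b in((4,9),(54,61),(33,39),(60,68),(80,96)):
    P=sel(a,b); print(a,b,len(P),rect(P),np.median(P,0).round())
# top-down height map
Q=w[R0]; H=np.zeros((330,320),np.uint8)
for x,y,z in Q:
    i=int(720-x);j=int(150-y)
    if 0<=i<320 and 0<=j<330: H[j,i]=max(H[j,i],np.clip(z*2.5+15,0,255))
H=cv2.dilate(H,np.ones((3,3)))
cv2.imwrite("pics/h1.png",cv2.resize(cv2.applyColorMap(H,2),None,fx=1.8,fy=1.8))
E
```

```text
(0.62, np.float64(25.9), (array([572.9, 248.5]), 108.9, 54.7, 3.6))
pin 0.74 (array([408.8, 205. ]), 80.6, 17.9, -66.8) [404. 219.  18.] [12. 18. 20.]
case 0.53 (array([445.1, 316.4]), 109.9, 57.8, -10.2) [442. 316.  13.] [11. 13. 15.]
keeper_knob 0.63 (array([587.6,  62.4]), 318.9, 164.8, -78.2) [580. -10.  65.] [56. 65. 92.]
4 9 5894 (array([552.8,  16.5]), 310.5, 303.9, 63.2) [520.  23.   7.]
54 61 1446 (array([512.7,  27. ]), 234.8, 160.1, 62.2) [463.  15.  58.]
33 39 626 (array([531.6, -39.9]), 309.1, 186.3, -76.9) [575.   2.  37.]
60 68 962 (array([521.3,  24.1]), 226.5, 166.0, 68.2) [569. -34.  65.]
80 96 508 (array([603.2,  54.2]), 148.8, 78.9, -81.7) [586.  91.  92.]
```

View pics/h1.png

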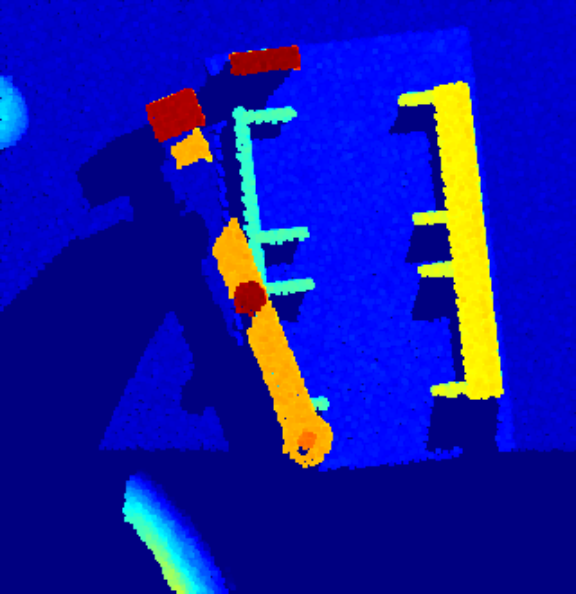

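```bash
cat >> h.py <<'E'
from scipy.optimize import minimize
def model():
    M=np.zeros((300,240),np.float32)  # [y+150, x+120]
    def box(x0,x1,y0,y1,v=1): M[int(y0+150):int(y1+150),int(x0+120):int(x1+120)]=v
    box(-85,-47,-95,95,0.0)
    for y in(12,79,-17,-84):
        box(-47,-28,y,y+5);box(34,60,y,y+5)
    box(59,64,-84,84);box(27,63,107,117);box(-66,-47,-84,84)
    return cv2.GaussianBlur(M,(0,0),1.2)
def fitcase(w,x0=None):
    m=(w[...,0]>400)&(w[...,0]<660)&(w[...,1]>-160)&(w[...,1]<140)
    P=w[m&(w[...,2]>32)]
    # drop bar/post/knob: z 60..80
    z=P[:,2];P=P[(z<60)|((z>89)&(z<97))][:,:2]
    M=model()*2-.6
    def f(v):
        c,s=np.cos(v[2]),np.sin(v[2]);d=P-v[:2]
        u=np.stack([d[:,0]*c+d[:,1]*s+120-.5,-d[:,0]*s+d[:,1]*c+150-.5],1).astype(np.float32)
        return -cv2.remap(M,u[:,0].copy(),u[:,1].copy(),1,borderValue=-.2).sum()
    best=min((minimize(f,[x,y,a],method="Nelder-Mead",options=dict(initial_simplex=[[x,y,a],[x+6,y,a],[x,y+6,a],[x,y,a+.04]])) for x in(525,535,545) for y in(-20,-10,0,10) for a in(-.12,-.08)),key=lambda r:r.fun)
    return best.x,best.fun/len(P)
def bar(w,c):
    # keeper angle from bar-top points; c=(x,y,yaw)
    cs,sn=np.cos(c[2]),np.sin(c[2])
    piv=np.array(c[:2])+np.array([[cs,-sn],[sn,cs]])@[45,-100]
    m=(np.hypot(w[...,0]-piv[0],w[...,1]-piv[1])<230)&(w[...,2]>61)&(w[...,2]<68)
    P=w[m][:,:2]-piv; r=np.hypot(*P.T);P=P[(r>25)&(r<180)]
    a=np.arctan2(P[:,0],P[:,1])
    return piv.round(1),np.median(a)+c[2],len(P)
def blobs(w,zlo,zhi,x=(330,680),y=(130,480),amin=2000):
    m=((w[...,2]>zlo)&(w[...,2]<zhi)&(w[...,0]>x[0])&(w[...,0]<x[1])&(w[...,1]>y[0])&(w[...,1]<y[1])).astype(np.uint8)
    m=cv2.morphologyEx(m,cv2.MORPH_OPEN,np.ones((3,3)))
    n,L=cv2.connectedComponents(m);o=[]
    for i in range(1,n):
        P=w[L==i]
        if len(P)>150:
            o.append((len(P),np.median(P[:,2]).round(1),rect(P)))
    return o
E
python3 - <<'E'
from h import *
d=np.load("w1.npz");w=cloud(d)
c,f=fitcase(w);print(c.round(4),f);print(bar(w,c))
for b in blobs(w,9,17)+blobs(w,20,30): print(b)
m=(np.hypot(w[...,0]-408,w[...,1]-205)<60)&(w[...,2]>5)
P=w[m];print("pin",rect(P),"head",rect(P[P[:,2]>16.5]),"shaft",rect(P[(P[:,2]>9)&(P[:,2]<15.5)]))
m=(w[...,2]>89)&(w[...,2]<97)&(w[...,0]>570)&(w[...,0]<600)&(w[...,1]>-40)&(w[...,1]<10);print("knob",rect(w[m]),m.sum())
E
```

```text
[ 5.156695e+02  1.120720e+01 -1.117000e-01] -0.8363328309231887
(array([549.2, -93.2]), np.float64(0.25484839990370256), 562)
(2523, np.float64(12.9), (array([443.5, 416.7]), 110.1, 56.7, -8.9))
(2349, np.float64(13.0), (array([444.8, 315.7]), 109.8, 56.2, -10.2))
(152, np.float64(13.6), (array([416. , 188.5]), 49.1, 8.6, -65.9))
(2193, np.float64(24.9), (array([550.9, 387.8]), 110.2, 56.4, -13.3))
(1937, np.float64(25.1), (array([571.6, 248.3]), 110.1, 55.9, 4.1))
pin (array([431.6, 216.9]), 83.0, 66.6, -60.5) head (array([426.7, 214.6]), 87.5, 46.4, -12.9) shaft (array([411.7, 205.1]), 83.0, 14.5, -65.5)
knob (array([581.1, -15.5]), 13.9, 13.7, 24.4) 69
```

>>> {"name": "servo_tool", "arguments": {"deltas": [[[-14, -21, 15], [0, 0, 0.01]], [[-28, -42, 31], [0, 0, 0.02]], [[-43, -64, 46], [0, 0, 0.03]], [[-57, -85, 62], [0, 0, 0.03]], [[-71, -106, 77], [0, 0, 0.03]]], "grip": 0.0}}

```text
t: 2.77
ee_pos: [528.3, 126.7, 324.3]
orientation: [-0.599, -3.083, 0.0]
ft_force: [0.4, -0.2, -0.7]
width: 58.1
grasp_force: 0.0
```

>>> {"name": "servo_tool", "arguments": {"deltas": [[[-14, -21, 15], [0, 0, 0]], [[-28, -42, 31], [0, 0, 0]], [[-43, -64, 46], [0, 0, 0]], [[-57, -85, 62], [0, 0, 0]], [[-71, -106, 77], [0, 0, 0]]]}}

```text
t: 3.18
ee_pos: [554.5, 1.9, 247.3]
orientation: [-0.599, -3.083, -0.0]
ft_force: [-0.4, -0.2, -1.0]
width: 43.7
grasp_force: 0.0
```

>>> {"name": "servo_tool", "arguments": {"deltas": [[[0, 0, 0], [0, 0, 0]], [[0, 0, 0], [0, 0, 0]]]}}

```text
t: 3.35
ee_pos: [554.1, 2.0, 247.4]
orientation: [-0.603, -3.08, 0.0]
ft_force: [0.1, 0.1, 0.6]
width: 44.3
grasp_force: 0.0
```

```bash
cat >> h.py <<'E'
def to_tool(target):
    p,r,o=tool(); return r.inv().apply(np.array(target)-p).round(1)
E
python3 - <<'E'
from h import *
p,r,o=tool(); print(p.round(1),r.as_matrix().round(3).tolist(),o["qpos"].round(2),o["width"])
s=get_image("wrist");w=cloud(s);cv2.imwrite("pics/w2.png",s["frame"])
c,f=fitcase(w);print(c.round(4),f);print(bar(w,c))
m=(w[...,2]>88)&(w[...,2]<97)&(w[...,0]>560)&(w[...,0]<610)&(w[...,1]>-45)&(w[...,1]<20);k=rect(w[m]);print("knob",k,m.sum())
print(to_tool([*k[0],72]))
for a,b in((-3,3),(54,61),(86,96)): 
    m=(w[...,2]>a)&(w[...,2]<b);print(np.median(w[m],0).round(2))
E
```

```text
[554.1   2.  247.4] [[-0.926, 0.377, -0.003], [0.377, 0.926, 0.0], [0.003, -0.001, -1.0]] [-0.02  0.29  1.76  0.    1.09 -1.2 ] 44.326352881420746
[ 5.157354e+02  8.968700e+00 -1.128000e-01] -0.8137948583587399
(array([549.2, -95.5]), np.float64(0.26654522455613516), 2066)
knob (array([580.6, -16.3]), 15.0, 14.6, 60.9) 174
[-31.4  -7.8 176.3]
[550.51 141.14   0.97]
[468.    17.32  57.95]
[695.7  116.17  91.55]
```

View pics/w2.png

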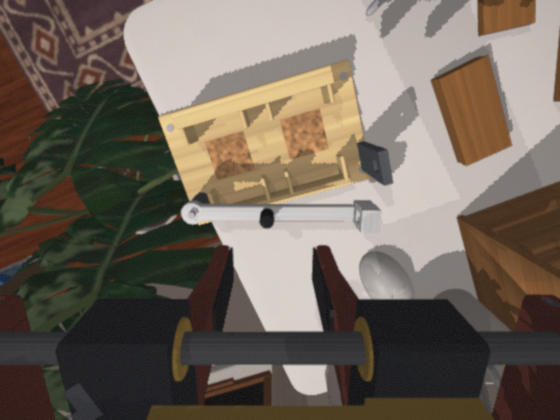

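>>> {"name": "servo_tool", "arguments": {"deltas": [[[-10, -3, 10], [0, 0, 0]], [[-20, -5, 30], [0, 0, 0]], [[-31, -8, 60], [0, 0, 0]], [[-31, -8, 90], [0, 0, 0]], [[-31, -8, 120], [0, 0, 0]]]}}

```text
t: 3.82
ee_pos: [582.3, -16.6, 127.9]
orientation: [0.6, 3.081, 0.001]
ft_force: [0.4, 0.1, 0.1]
width: 44.1
grasp_force: 0.0
```

>>> {"name": "servo_tool", "arguments": {"deltas": [[[0, 0, 20], [0, 0, 0]], [[0, 0, 40], [0, 0, 0]], [[0, 0, 55], [0, 0, 0]], [[0, 0, 55], [0, 0, 0]]]}}

```text
t: 4.15
ee_pos: [579.3, -16.3, 70.7]
orientation: [-0.599, -3.08, 0.001]
ft_force: [-0.9, -0.3, -0.6]
width: 43.8
grasp_force: 0.0
```

>>> {"name": "servo_tool", "arguments": {"deltas": [[[0, 0, 0], [0, 0, 0]], [[0, 0, 0], [0, 0, 0]], [[0, 0, 0], [0, 0, 0]], [[0, 0, 0], [0, 0, 0]], [[0, 0, 0], [0, 0, 0]]], "grip": 1.0}}

```text
t: 4.57
ee_pos: [582.2, -16.6, 74.9]
orientation: [0.603, 3.08, 0.003]
ft_force: [-0.3, 1.3, -0.3]
width: 15.1
grasp_force: 30.0
```

>>> {"name": "servo_tool", "arguments": {"deltas": [[[-10.1, -0.6, 0], [0, 0, 0.12]], [[-20.1, -2.4, 0], [0, 0, 0.24]], [[-29.8, -5.4, 0], [0, 0, 0.36]], [[-39.0, -9.5, 0], [0, 0, 0.48]], [[-47.7, -14.8, 0], [0, 0, 0.6]]]}}

```text
t: 4.98
ee_pos: [620.6, -49.0, 74.8]
orientation: [1.494, 2.762, 0.002]
ft_force: [-1.4, 0.8, 3.6]
width: 15.5
grasp_force: 30.0
```

>>> {"name": "servo_tool", "arguments": {"deltas": [[[-10.1, -0.6, 0], [0, 0, 0.12]], [[-20.1, -2.4, 0], [0, 0, 0.24]], [[-29.8, -5.4, 0], [0, 0, 0.36]], [[-39.0, -9.5, 0], [0, 0, 0.48]], [[-47.7, -14.8, 0], [0, 0, 0.6]]]}}

```text
t: 5.4
ee_pos: [634.0, -97.4, 74.8]
orientation: [2.244, 2.198, 0.001]
ft_force: [-2.6, 0.8, 5.6]
width: 15.2
grasp_force: 30.0
```

>>> {"name": "servo_tool", "arguments": {"deltas": [[[-8.4, -0.4, 0], [0, 0, 0.1]], [[-16.8, -1.7, 0], [0, 0, 0.2]], [[-16.8, -1.7, 0], [0, 0, 0.2]]]}}

```text
t: 5.65
ee_pos: [631.6, -115.1, 74.8]
orientation: [2.451, 1.964, 0.001]
ft_force: [-2.5, 0.1, 6.0]
width: 14.9
grasp_force: 30.0
```

Run:
```python
from h import *
p,r,o=tool(); print(p.round(1),r.as_matrix().round(3).tolist(),o["qpos"].round(2),o["width"])
c=[515.7,9.5,-.1128]
s=get_image("scene");w=cloud(s);print(bar(w,c)); a=np.arctan2(p[0]-549.2,p[1]+95.5)-.1128; print(a,np.hypot(p[0]-549.2,p[1]+95.5))
```

```text
[ 631.6 -115.1   74.8] [[0.218, 0.976, 0.001], [0.976, -0.218, -0.0], [-0.0, 0.001, -1.0]] [-0.2   0.63  1.67 -0.    0.84  0.02] 14.850886987836077
(array([549.2, -94.9]), np.float64(1.7543190232428407), 752)
1.6921222472890647 84.67089043870888
```

>>> {"name": "servo_tool", "arguments": {"deltas": [[[0, 0, 0], [0, 0, 0]], [[0, 0, 0], [0, 0, 0]], [[0, 0, -40], [0, 0, 0]], [[0, 0, -80], [0, 0, 0]], [[0, 0, -120], [0, 0, 0]]], "grip": -1.0}}

```text
t: 6.12
ee_pos: [630.8, -113.3, 194.2]
orientation: [-2.444, -1.972, 0.002]
ft_force: [0.8, 0.4, -0.7]
width: 45.0
grasp_force: 0.0
```

>>> {"name": "servo_tool", "arguments": {"deltas": [[[20, -9, -4], [0, 0, -0.12]], [[41, -17, -8], [0, 0, -0.24]], [[62, -26, -12], [0, 0, -0.36]], [[82, -35, -16], [0, 0, -0.48]], [[103, -43, -20], [0, 0, -0.6]]]}}

```text
t: 6.53
ee_pos: [611.0, -2.7, 214.0]
orientation: [1.745, 2.612, 0.0]
ft_force: [0.5, 0.1, -0.1]
width: 78.3
grasp_force: 0.0
```

>>> {"name": "servo_tool", "arguments": {"deltas": [[[25, 6, 0], [0, 0, -0.12]], [[49, 11, 0], [0, 0, -0.24]], [[74, 17, 0], [0, 0, -0.36]], [[99, 22, 0], [0, 0, -0.48]], [[123, 28, 0], [0, 0, -0.6]]]}}

```text
t: 6.95
ee_pos: [590.6, 122.1, 213.7]
orientation: [0.895, 3.011, 0.0]
ft_force: [0.5, -0.1, 0.2]
width: 87.8
grasp_force: 0.0
```

>>> {"name": "servo_tool", "arguments": {"deltas": [[[18, 19, 0], [0, 0, -0.12]], [[35, 38, 0], [0, 0, -0.24]], [[53, 57, 0], [0, 0, -0.36]], [[70, 76, 0], [0, 0, -0.48]], [[88, 95, 0], [0, 0, -0.6]]]}}

```text
t: 7.37
ee_pos: [570.0, 249.9, 213.7]
orientation: [-0.035, 3.141, 0.0]
ft_force: [-0.3, 0.3, -1.3]
width: 87.6
grasp_force: 0.0
```

```bash
cat >> h.py <<'E'
def allp(name="wrist"):
    p,r,o=tool(); print(o["t"],p.round(1),r.as_matrix()[:,0].round(3),o["qpos"].round(2),round(o["width"],1))
    s=get_image(name);w=cloud(s)
    for b in blobs(w,9,17)+blobs(w,20,30):
        print(b)
    return s,w
E
python3 - <<'E'
from h import *
s,w=allp()
E
```

```text
7.3667 [570.  249.9 213.7] [-1.    -0.022 -0.   ] [ 0.39  0.43  1.64 -0.    1.07 -1.2 ] 87.6
(6171, np.float64(12.9), (array([444.6, 315.7]), 110.2, 56.3, -10.1))
(6230, np.float64(12.8), (array([443.1, 416.7]), 110.3, 56.6, -9.1))
(472, np.float64(13.6), (array([416.2, 188.2]), 49.8, 9.1, -66.3))
(5061, np.float64(24.9), (array([550.6, 387.8]), 110.2, 56.8, -13.1))
(4741, np.float64(25.0), (array([571.8, 248.3]), 110.3, 56.2, 4.1))
```

>>> {"name": "servo_tool", "arguments": {"deltas": [[[0, -1, 35], [0, 0, -0.05]], [[-2, -2, 70], [0, 0, -0.05]], [[-2, -2, 105], [0, 0, -0.05]], [[-2, -2, 140], [0, 0, -0.05]], [[-2, -2, 170], [0, 0, -0.05]]], "grip": -1.0}}

```text
t: 7.83
ee_pos: [571.7, 246.4, 41.6]
orientation: [0.103, -3.139, 0.0]
ft_force: [-0.5, 0.1, 0.1]
width: 88.1
grasp_force: 0.0
```

>>> {"name": "servo_tool", "arguments": {"deltas": [[[0, 0, 20], [0, 0, 0]], [[0, 0, 37], [0, 0, 0]], [[0, 0, 37], [0, 0, 0]], [[0, 0, 37], [0, 0, 0]]]}}

```text
t: 8.17
ee_pos: [571.8, 246.2, 6.0]
orientation: [0.102, -3.138, 0.001]
ft_force: [0.5, 0.4, 0.4]
width: 87.8
grasp_force: 0.0
```

```bash
python3 -c "
from h import *
p,r,o=tool();print(p,r.as_matrix().round(3).tolist(),o['width']);print(to_tool([571.8,248.3,6]))"
```

```text
[571.78326428 246.24590534   5.98818251] [[-0.998, -0.065, -0.002], [-0.065, 0.998, -0.001], [0.002, -0.001, -1.0]] 87.82965940575886
[-0.2  2.  -0. ]
```

>>> {"name": "servo_tool", "arguments": {"deltas": [[[0, 2, 0], [0, 0, 0]], [[0, 2, 0], [0, 0, 0]], [[0, 2, 0], [0, 0, 0]], [[0, 2, 0], [0, 0, 0]], [[0, 2, 0], [0, 0, 0]]], "grip": 1.0}}

```text
t: 8.58
ee_pos: [572.7, 248.5, 7.5]
orientation: [-0.101, 3.139, 0.001]
ft_force: [-0.2, 1.0, 0.6]
width: 57.9
grasp_force: 1.0
```

>>> {"name": "servo_tool", "arguments": {"deltas": [[[0, 0, 0], [0, 0, 0]], [[0, 0, 0], [0, 0, 0]], [[0, 0, -20], [0, 0, 0]], [[0, 0, -50], [0, 0, 0]], [[0, 0, -80], [0, 0, 0]]]}}

```text
t: 9.0
ee_pos: [571.1, 247.8, 86.3]
orientation: [0.101, -3.137, 0.002]
ft_force: [0.1, 0.1, -0.6]
width: 56.1
grasp_force: 30.0
```

>>> {"name": "servo_tool", "arguments": {"deltas": [[[0, 0, -30], [0, 0, 0.06]], [[0, 0, -60], [0, 0, 0.12]], [[0, 0, -60], [0, 0, 0.178]], [[0, 0, -60], [0, 0, 0.178]]]}}

```text
t: 9.33
ee_pos: [573.3, 248.7, 148.8]
orientation: [0.182, 3.133, 0.002]
ft_force: [0.0, -0.2, -1.6]
width: 56.0
grasp_force: 30.0
```

```bash
cat >> h.py <<'E'
C=np.array([515.6,8.9,-.1128]); Rc=R.from_euler("z",C[2])
def place(x0,z0,tilt,bay,u=55.,n=6.,dyaw=0.):
    """TCP pose when plate's near bottom edge is at case x0, z0 above desk, tilted; grip at u along plate, n above its underside"""
    q=np.array([x0+u*np.cos(tilt)-n*np.sin(tilt),48*bay,z0+u*np.sin(tilt)+n*np.cos(tilt)])
    r=Rc*R.from_euler("y",-tilt)*R.from_matrix(np.diag([-1.,1,-1]))
    return Rc.apply(q)+[C[0],C[1],0],r
def show(poses,base=None):
    if base is None: p,r,o=tool(); print("at",p.round(1),r.as_matrix().round(3)[:,0],"w",round(o["width"],1),"t",o["t"],"f",o["ft_force"].round(1))
    else: p,r=base
    for P,r2 in poses:
        print("  d",r.inv().apply(P-p).round(1).tolist(),"rot",(r.inv()*r2).as_rotvec().round(3).tolist(), "world",P.round(1).tolist())
E
python3 - <<'E'
from h import *
show([place(-40,90,.35,1)])
b=place(-40,90,.35,1)
show([place(-40,40,.35,1),place(-40,10,.35,1),place(-48,8,.35,1),place(-55,7.,.03,1)],b)
s,w=allp("scene");cv2.imwrite("pics/s2.png",cv2.resize(s["frame"][140:360,200:430],None,fx=2.5,fy=2.5))
E
```

```text
at [573.3 248.7 148.8] [-0.993  0.116 -0.003] w 56.0 t 9.3333 f [ 0.  -0.2 -1.6]
  d [20.3, -196.9, 33.9] rot [0.001, -0.347, -0.003] world [530.5, 55.5, 114.5]
  d [17.1, 0.0, 47.0] rot [0.0, 0.0, 0.0] world [530.5, 55.5, 64.5]
  d [27.4, 0.0, 75.1] rot [0.0, 0.0, 0.0] world [530.5, 55.5, 34.5]
  d [35.6, 0.0, 74.3] rot [0.0, 0.0, 0.0] world [522.6, 56.4, 32.5]
  d [43.5, 0.0, 90.4] rot [-0.0, 0.32, 0.0] world [520.8, 56.6, 14.6]
9.3333 [573.3 248.7 148.8] [-0.993  0.116 -0.003] [ 0.39  0.51  1.68 -0.    0.95 -1.06] 56.0
(556, np.float64(11.8), (array([445. , 415.3]), 113.7, 59.4, -8.1))
(667, np.float64(11.9), (array([445. , 316.6]), 110.3, 59.2, -10.1))
(530, np.float64(23.9), (array([551.6, 388.7]), 111.7, 61.3, -13.5))
```

View pics/s2.png

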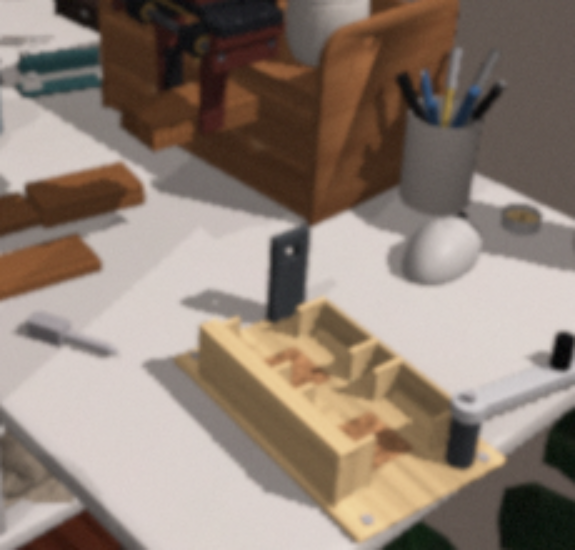

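Pile A is in the gripper (crop px ~(170,120)), keeper swung clear to the right (knob ~(563,350)), bays free.

>>> {"name": "servo_tool", "arguments": {"deltas": [[[4, -40, 0], [0, -0.07, 0]], [[8, -80, 0], [0, -0.14, 0]], [[12, -120, 4], [0, -0.21, 0]], [[16, -159, 16], [0, -0.28, 0]], [[20, -197, 34], [0, -0.347, 0]]]}}

```text
t: 9.8
ee_pos: [529.1, 54.3, 113.0]
orientation: [0.154, 2.787, -0.027]
ft_force: [0.8, -2.1, -2.9]
width: 55.8
grasp_force: 30.0
```

>>> {"name": "servo_tool", "arguments": {"deltas": [[[0, 0, 0], [0, 0, 0]], [[0, 0, 0], [0, 0, 0]], [[0, 0, 0], [0, 0, 0]]]}}

```text
t: 10.05
ee_pos: [530.0, 55.2, 112.2]
orientation: [0.158, 2.792, -0.029]
ft_force: [0.8, 0.1, -0.9]
width: 55.5
grasp_force: 30.0
```

Run:
```python
from h import *
show([place(-40,90,.35,1),place(-40,40,.35,1),place(-40,10,.35,1)])
s=get_image("wrist");w=cloud(s)
cv2.imwrite("pics/w3.png",s["frame"])
```

```text
at [530.   55.2 112.2] [-0.935  0.106 -0.338] w 55.5 t 10.05 f [ 0.8  0.1 -0.9]
  d [-1.3, 0.4, -2.0] rot [-0.001, -0.005, -0.0] world [530.5, 55.5, 114.5]
  d [15.7, 0.4, 45.0] rot [-0.001, -0.005, -0.0] world [530.5, 55.5, 64.5]
  d [25.8, 0.5, 73.3] rot [-0.001, -0.005, -0.0] world [530.5, 55.5, 34.5]
```

View pics/w3.png

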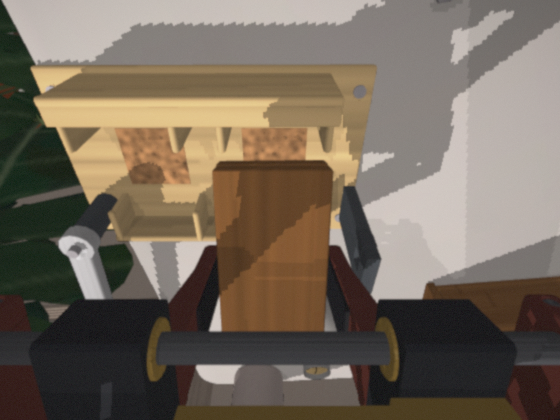

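>>> {"name": "servo_tool", "arguments": {"deltas": [[[6, 0.5, 17], [0, 0, 0]], [[12, 0.5, 34], [0, 0, 0]], [[18, 0.5, 50], [0, 0, 0]], [[22, 0.5, 62], [0, 0, 0]], [[26, 0.5, 73], [0, 0, 0]]]}}

```text
t: 10.52
ee_pos: [532.2, 57.3, 34.9]
orientation: [0.156, 2.79, -0.027]
ft_force: [0.3, 0.1, -0.4]
width: 56.1
grasp_force: 30.0
```

>>> {"name": "servo_tool", "arguments": {"deltas": [[[0, 0, 0], [0, 0, 0]], [[0, 0, 0], [0, 0, 0]]]}}

```text
t: 10.68
ee_pos: [531.4, 56.8, 35.2]
orientation: [0.156, 2.791, -0.028]
ft_force: [-0.1, 0.2, -0.2]
width: 55.7
grasp_force: 30.0
```

Run:
```python
from h import *
show([place(-40,10,.35,1),place(-48,8.5,.35,1),place(-52,8,.25,1),place(-55,7.5,.15,1),place(-55,7.,.03,1)])
```

```text
at [531.4  56.8  35.2] [-0.935  0.105 -0.34 ] w 55.7 t 10.6833 f [-0.1  0.2 -0.2]
  d [0.9, -1.3, 0.4] rot [-0.0, -0.003, 0.001] world [530.5, 55.5, 34.5]
  d [8.9, -1.3, -0.9] rot [-0.0, -0.003, 0.001] world [522.6, 56.4, 33.0]
  d [12.5, -1.3, 3.7] rot [-0.0, 0.097, 0.001] world [520.8, 56.6, 27.4]
  d [15.7, -1.3, 8.7] rot [-0.0, 0.197, 0.001] world [519.5, 56.8, 21.7]
  d [16.8, -1.3, 15.7] rot [-0.0, 0.317, 0.001] world [520.8, 56.6, 14.6]
```

>>> {"name": "servo_tool", "arguments": {"deltas": [[[5, -1, -0.5], [0, 0, 0]], [[9, -1, -0.9], [0, 0, 0]], [[12.5, -1, 3.7], [0, 0.097, 0]], [[15.7, -1, 8.7], [0, 0.197, 0]], [[16.8, -1, 15.7], [0, 0.317, 0]]]}}

```text
t: 11.1
ee_pos: [524.5, 55.9, 20.8]
orientation: [0.17, 2.965, -0.034]
ft_force: [3.6, -3.6, 3.8]
width: 55.2
grasp_force: 30.0
```

>>> {"name": "servo_tool", "arguments": {"deltas": [[[0, 0, 0], [0, 0, 0]], [[0, 0, 0], [0, 0, 0]]]}}

```text
t: 11.27
ee_pos: [525.2, 53.9, 19.7]
orientation: [0.176, 2.963, -0.039]
ft_force: [5.7, 11.3, 6.0]
width: 55.7
grasp_force: 30.0
```

Run:
```python
from h import *
show([place(-55,7.,.03,1)])
s=get_image("scene");cv2.imwrite("pics/s3.png",cv2.resize(s["frame"][180:360,230:430],None,fx=3,fy=3))
```

```text
at [525.2  53.9  19.7] [-0.978  0.115 -0.174] w 55.7 t 11.2667 f [ 5.7 11.3  6. ]
  d [5.5, 2.2, 4.1] rot [-0.017, 0.144, -0.006] world [520.8, 56.6, 14.6]
```

View pics/s3.png

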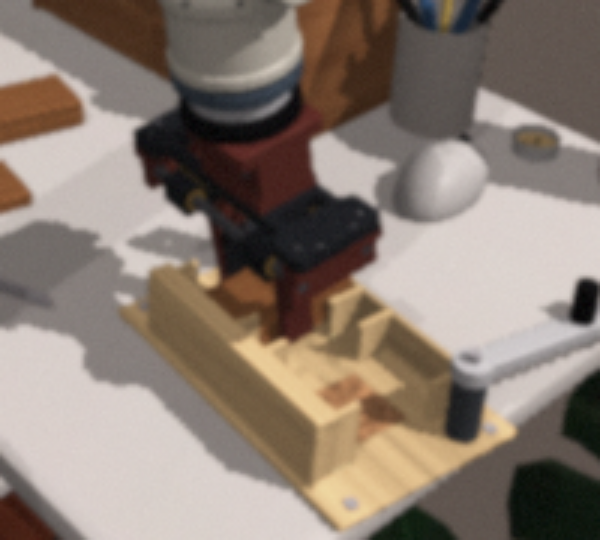

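Pile is under the hood but the tool stopped tilted (0.176) with ~11 N side load. Checking from the wrist.

Run:
```python
from h import *
s=get_image("wrist");w=cloud(s)
cv2.imwrite("pics/w4.png",s["frame"])
c=Rc.inv().apply(w.reshape(-1,3)-[C[0],C[1],0]).reshape(w.shape);np.save("c4.npy",c)
# brown plate points
f=s["frame"].astype(int)
for xx in range(-60,61,10):
    m=(abs(c[...,0]-xx)<2)&(abs(c[...,1]-48)<45)&(c[...,2]<70)
    P=c[m];o=np.argsort(P[:,1]);P=P[o]
    print(xx,[(int(y),int(np.median(P[abs(P[:,1]-y)<1.2][:,2]))) for y in range(8,92,4) if (abs(P[:,1]-y)<1.2).sum()>1])
p,r,o=tool();print(p,o["qpos"].round(3),o["moment"],o["ft_force"])
```

```text
-60 [(8, 58), (12, 58), (16, 58), (20, 58), (24, 58), (28, 58), (32, 58), (36, 58), (40, 58), (44, 58), (48, 58), (52, 58), (56, 58), (60, 58), (64, 58), (68, 58), (72, 58), (76, 58), (80, 58), (84, 58), (88, 57)]
-50 [(8, 58), (12, 57), (16, 57), (20, 58), (24, 57), (28, 58), (32, 57), (36, 58), (40, 57), (44, 57), (48, 57), (52, 58), (56, 58), (60, 57), (64, 58), (68, 57), (72, 57), (76, 57), (80, 57), (84, 57), (88, 57)]
-40 [(12, 53), (16, 54), (80, 52), (84, 54)]
-30 [(12, 53), (16, 54), (20, 35), (24, 35), (28, 35), (32, 35), (36, 34), (40, 34), (44, 34), (48, 34), (52, 34), (56, 34), (60, 34), (64, 33), (68, 33), (72, 33), (80, 45), (84, 54)]
-20 [(20, 36), (24, 36), (28, 36), (32, 36), (36, 36), (40, 35), (44, 35), (48, 35), (52, 35), (56, 35), (60, 35), (64, 35), (68, 34), (72, 34), (80, 6), (84, 6)]
-10 [(8, 32), (12, 36), (16, 40), (20, 37), (24, 37), (28, 37), (32, 37), (36, 37), (40, 37), (44, 37), (48, 36), (52, 37), (56, 36), (60, 36), (64, 36), (68, 36), (72, 36), (76, 40), (80, 36), (84, 7), (88, 6)]
0 [(8, 6), (12, 7), (20, 39), (24, 39), (28, 38), (32, 39), (36, 38), (40, 38), (44, 38), (48, 38), (52, 38), (56, 38), (60, 37), (64, 37), (68, 37), (72, 37), (80, 6), (84, 6), (88, 7)]
10 [(20, 40), (24, 40), (28, 40), (32, 40), (36, 39), (40, 39), (44, 39), (48, 39), (52, 39), (56, 39), (60, 39), (64, 38), (68, 38), (72, 38)]
20 [(20, 41), (24, 41), (28, 41), (32, 41), (36, 41), (40, 41), (44, 41), (48, 40), (52, 40), (56, 40), (60, 40), (64, 40), (68, 40), (72, 40)]
30 [(16, 37), (20, 43), (24, 42), (28, 42), (32, 42), (36, 42), (40, 42), (44, 42), (48, 42), (52, 41), (56, 41), (60, 41), (64, 41), (68, 41), (72, 41)]
40 [(80, 25)]
50 [(8, 6), (80, 20)]
60 [(8, 19), (80, 17)]
[525.07320493  53.89021228  19.68960452] [ 0.112  0.574  2.055 -0.164  0.349 -1.191] [ 1.69983111 -1.07662829  0.48351502] [8.1567508  8.42652476 3.56293429]
```

View pics/w4.png

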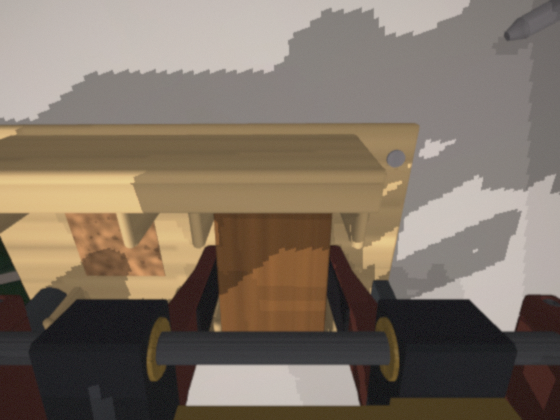

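Plate is in the bay, correctly between the guides; the wrist was near its singular posture (q5 ≈ 0.35), so the rows were cut short. Continuing the lowering.

>>> {"name": "servo_tool", "arguments": {"deltas": [[[1, 0.5, 0], [-0.004, 0.03, 0]], [[2, 1, 0.5], [-0.008, 0.06, 0]], [[3, 1.5, 1], [-0.012, 0.09, 0]], [[4, 2, 2], [-0.017, 0.12, 0]], [[5, 2, 3.5], [-0.017, 0.144, 0]]]}}

```text
t: 11.78
ee_pos: [518.5, 54.9, 14.3]
orientation: [0.184, 3.11, -0.005]
ft_force: [5.5, 1.7, 2.0]
width: 55.6
grasp_force: 30.0
```

>>> {"name": "servo_tool", "arguments": {"deltas": [[[0, 0, 0], [0, 0, 0]]]}}

```text
t: 11.87
ee_pos: [518.5, 54.9, 14.0]
orientation: [0.185, 3.111, -0.006]
ft_force: [5.7, 2.9, 1.2]
width: 55.6
grasp_force: 30.0
```

>>> {"name": "servo_tool", "arguments": {"deltas": [[[0, 0, 0], [0, 0, 0]]]}}

```text
t: 11.95
ee_pos: [518.5, 54.9, 14.0]
orientation: [0.184, 3.109, -0.006]
ft_force: [6.0, 1.1, -0.0]
width: 56.0
grasp_force: 30.0
```

Run:
```python
from h import *
show([place(-55,7.,.03,1)]);p,r,o=tool();print(o["qpos"].round(3),o["joint_torque"].round(2))
```

```text
at [518.5  54.9  14. ] [-0.993  0.118 -0.027] w 56.0 t 11.95 f [ 6.   1.1 -0. ]
  d [-2.1, 2.0, -0.6] rot [-0.002, -0.003, -0.006] world [520.8, 56.6, 14.6]
[ 0.087  0.606  1.974 -0.015  0.535 -1.353] [-6.000e-01 -4.911e+01 -9.100e+00  2.000e-02  1.880e+00  1.700e-01]
```

>>> {"name": "servo_tool", "arguments": {"deltas": [[[-2, 1, 0], [0, 0, 0]], [[-2, 1, 0], [0, 0, 0]]]}}

```text
t: 12.12
ee_pos: [518.6, 55.5, 13.5]
orientation: [0.185, 3.113, -0.006]
ft_force: [3.3, -0.4, 1.5]
width: 55.7
grasp_force: 30.0
```

>>> {"name": "servo_tool", "arguments": {"deltas": [[[0, 0, 0], [0, 0, 0]], [[0, 0, 0], [0, 0, 0]], [[0, 0, 0], [0, 0, 0]], [[0, 0, 0], [0, 0, 0]], [[0, 0, 0], [0, 0, 0]]], "grip": -1.0}}

```text
t: 12.53
ee_pos: [518.1, 55.6, 13.0]
orientation: [0.185, 3.116, -0.005]
ft_force: [-0.8, 0.4, -0.1]
width: 85.5
grasp_force: 0.0
```

>>> {"name": "servo_tool", "arguments": {"deltas": [[[0, 0, -10], [0, 0, 0]], [[0, 0, -40], [0, 0, 0]], [[0, 0, -80], [0, 0, 0]], [[0, 0, -120], [0, 0, 0]], [[0, 0, -160], [0, -0.03, 0]]]}}

```text
t: 12.95
ee_pos: [515.6, 56.2, 175.4]
orientation: [0.184, 3.085, -0.008]
ft_force: [1.1, -0.3, 0.5]
width: 87.9
grasp_force: 0.0
```

>>> {"name": "servo_tool", "arguments": {"deltas": [[[0, 0, -20], [0, 0, 0]], [[0, 0, -40], [0, 0.03, 0]]]}}

```text
t: 13.12
ee_pos: [512.3, 56.7, 216.1]
orientation: [0.185, 3.113, -0.004]
ft_force: [-0.1, 1.0, -0.0]
width: 88.0
grasp_force: 0.0
```

Run:
```python
from h import *
s,w=allp("wrist")
c=Rc.inv().apply(w.reshape(-1,3)-[C[0],C[1],0])
P=c[(c[:,2]>24)&(c[:,2]<50)&(abs(c[:,1]-48)<33)&(abs(c[:,0])<60)]
for x in(-40,-20,0,20,40,50):
    m=(abs(P[:,0]-x)<3)&(P[:,1]>26)&(P[:,1]<70); print(x,np.median(P[m][:,2]).round(1),end="; ")
Q=P[(P[:,2]<34)]; print(np.percentile(Q,[1,99],axis=0).round(1))
print(fitcase(w))
P=tool()[0]; 
show([(np.array([550.6,387.8,214.]),R.from_euler("z",np.deg2rad(-13.1))*R.from_matrix(np.diag([-1.,1,-1])))])
```

```text
13.1167 [512.3  56.7 216.1] [-0.993  0.118 -0.024] [ 0.09  0.26  1.89 -0.01  0.97 -1.36] 88.0
(5991, np.float64(12.8), (array([444.5, 315.4]), 110.1, 57.7, -10.2))
(454, np.float64(13.6), (array([415. , 187.8]), 50.8, 11.2, -67.2))
(554, np.float64(12.8), (array([544.5, 360.8]), 109.5, 4.0, -13.1))
(1567, np.float64(24.7), (array([556.5, 361.4]), 101.1, 35.6, 7.1))
-40 31.0; -20 31.1; 0 31.0; 20 31.0; 40 31.0; 50 30.9; [[-42.2  18.6  25.4]
 [ 59.2  75.3  33.1]]
(array([ 5.15078452e+02,  9.78936091e+00, -1.12648556e-01]), np.float64(-0.8709351736557412))
at [515.3  56.9 219.5] [-0.993  0.118 -0.027] w 87.8 t 13.1667 f [ 3.  -0.4  2.5]
  d [4.2, 332.7, 5.3] rot [0.001, 0.026, 0.11] world [550.6, 387.8, 214.0]
```

>>> {"name": "servo_tool", "arguments": {"deltas": [[[0, 33, 1], [0, 0.01, 0.02]], [[1, 66, 2], [0, 0.02, 0.04]], [[2, 99, 3], [0, 0.026, 0.06]], [[3, 132, 4], [0, 0.026, 0.08]], [[4, 166, 5], [0, 0.026, 0.11]]]}}

```text
t: 13.58
ee_pos: [528.8, 223.2, 207.9]
orientation: [-0.361, -3.116, 0.001]
ft_force: [-0.3, 1.0, -0.2]
width: 87.3
grasp_force: 0.0
```

Run:
```python
from h import *
w=cloud(np.load("w1.npz"));s=get_image("scene");w2=cloud(s)
for y in range(200,521,40):
    print(y,[ (np.nanpercentile(v[(abs(v[...,1]-y)<20)&(v[...,2]>70)&(v[...,2]<200)&(v[...,0]>590)][:,0],[1]).round(0)) if ((abs(v[...,1]-y)<20)&(v[...,2]>70)&(v[...,2]<200)&(v[...,0]>590)).sum()>20 else None for v in(w,w2)])
show([(np.array([550.6,387.8,150.]),R.from_euler("z",np.deg2rad(-13.1))*R.from_matrix(np.diag([-1.,1,-1])))])
```

```text
200 [array([697.]), array([699.])]
240 [array([696.]), array([696.])]
280 [array([696.]), array([695.])]
320 [array([695.]), array([695.])]
360 [array([695.]), array([695.])]
400 [array([694.]), array([695.])]
440 [array([694.]), array([694.])]
480 [array([694.]), array([693.])]
520 [array([693.]), array([693.])]
at [529.6 228.4 207.9] [-0.973  0.229  0.004] w 87.8 t 13.6333 f [0.4 4.  0.1]
  d [15.8, 159.9, 58.4] rot [0.002, -0.004, -0.002] world [550.6, 387.8, 150.0]
```

>>> {"name": "servo_tool", "arguments": {"deltas": [[[3, 32, 12], [0, 0, 0]], [[6, 64, 24], [0, 0, 0]], [[9, 96, 35], [0, 0, 0]], [[13, 128, 47], [0, 0, 0]], [[16, 160, 58], [0, 0, 0]]]}}

```text
t: 14.05
ee_pos: [549.1, 382.5, 149.0]
orientation: [-0.358, -3.116, 0.001]
ft_force: [-0.1, 0.5, 0.5]
width: 87.8
grasp_force: 0.0
```

>>> {"name": "servo_tool", "arguments": {"deltas": [[[0, 0, 0], [0, 0, 0]], [[0, 0, 0], [0, 0, 0]]]}}

```text
t: 14.22
ee_pos: [548.6, 382.1, 148.5]
orientation: [-0.354, -3.116, 0.003]
ft_force: [0.1, 0.0, -0.3]
width: 87.9
grasp_force: 0.0
```

Run:
```python
from h import *
s,w=allp("wrist")
show([(np.array([550.6,387.8,6.]),R.from_euler("z",np.deg2rad(-13.1))*R.from_matrix(np.diag([-1.,1,-1])))])
```

```text
14.2167 [548.6 382.1 148.5] [-0.974  0.225  0.006] [ 0.59  0.57  1.57  0.    1.   -0.76] 87.9
(8884, np.float64(12.9), (array([443.4, 417. ]), 110.4, 56.1, -9.1))
(8272, np.float64(13.0), (array([444.7, 315.8]), 110.3, 56.5, -10.2))
(230, np.float64(12.9), (array([404.2, 233. ]), 35.9, 14.1, -40.4))
(559, np.float64(13.6), (array([416.6, 187.8]), 48.3, 9.5, -65.7))
(6821, np.float64(25.0), (array([550.4, 388.2]), 109.6, 56.1, -13.2))
at [548.8 381.1 149.1] [-0.974  0.226  0.005] w 87.5 t 14.2667 f [ 0.2 -0.1  0.4]
  d [-1.0, 7.2, 143.1] rot [-0.002, -0.005, 0.001] world [550.6, 387.8, 6.0]
```

>>> {"name": "servo_tool", "arguments": {"deltas": [[[0, 4, 30], [0, 0, 0]], [[-1, 7, 60], [0, 0, 0]], [[-1, 7, 90], [0, 0, 0]], [[-1, 7, 120], [0, 0, 0]], [[-1, 7, 143], [0, -0.004, 0]]]}}

```text
t: 14.68
ee_pos: [551.2, 385.9, 5.4]
orientation: [-0.361, -3.119, 0.003]
ft_force: [0.2, 0.6, 0.6]
width: 87.7
grasp_force: 0.0
```

>>> {"name": "servo_tool", "arguments": {"deltas": [[[0, 0, 0], [0, 0, 0]]]}}

```text
t: 14.77
ee_pos: [548.7, 384.4, 2.6]
orientation: [-0.36, -3.114, 0.01]
ft_force: [-1.3, -0.1, -0.4]
width: 87.7
grasp_force: 0.0
```

>>> {"name": "servo_tool", "arguments": {"deltas": [[[0, 0, 0], [0, 0, 0]]]}}

```text
t: 14.85
ee_pos: [551.0, 386.3, 6.4]
orientation: [-0.36, -3.118, 0.004]
ft_force: [0.3, 0.4, 0.8]
width: 87.9
grasp_force: 0.0
```

>>> {"name": "servo_tool", "arguments": {"deltas": [[[0, 1.5, 0], [0, 0, 0]], [[0, 1.5, 0], [0, 0, 0]], [[0, 1.5, 0], [0, 0, 0]], [[0, 1.5, 0], [0, 0, 0]], [[0, 1.5, 0], [0, 0, 0]]], "grip": 1.0}}

```text
t: 15.27
ee_pos: [552.2, 389.7, 7.7]
orientation: [0.358, 3.121, -0.0]
ft_force: [-0.5, -1.7, 0.7]
width: 58.2
grasp_force: 0.6
```

>>> {"name": "servo_tool", "arguments": {"deltas": [[[0, 0, 0], [0, 0, 0]], [[0, 0, 0], [0, 0, 0]], [[0, 0, -20], [0, 0, 0]], [[0, 0, -50], [0, 0, 0]], [[0, 0, -80], [0, 0, 0]]]}}

```text
t: 15.68
ee_pos: [550.8, 388.9, 86.2]
orientation: [-0.358, -3.118, 0.004]
ft_force: [-0.6, 0.3, -0.8]
width: 55.6
grasp_force: 30.0
```

>>> {"name": "servo_tool", "arguments": {"deltas": [[[0, 0, -35], [0, 0, -0.06]], [[0, 0, -70], [0, 0, -0.118]], [[0, 0, -70], [0, 0, -0.118]], [[0, 0, -70], [0, 0, -0.118]]]}}

```text
t: 16.02
ee_pos: [553.0, 390.5, 159.2]
orientation: [0.174, 3.134, 0.003]
ft_force: [-0.8, -0.5, -1.6]
width: 55.9
grasp_force: 30.0
```

Run:
```python
from h import *
show([place(-40,120,.0,-1),place(-40,120,.35,-1)])
```

```text
at [553.  390.5 159.2] [-0.994  0.111 -0.003] w 55.9 t 16.0167 f [-0.8 -0.5 -1.6]
  d [-20.0, -431.5, 32.2] rot [0.002, 0.003, 0.002] world [525.1, -40.5, 126.0]
  d [-14.7, -431.4, 13.7] rot [0.003, -0.347, 0.001] world [519.7, -39.9, 144.5]
```

>>> {"name": "servo_tool", "arguments": {"deltas": [[[-1, -30, 0], [0, 0, 0]], [[-2, -60, 0], [0, 0, 0]], [[-3, -90, 0], [0, 0, 0]], [[-4, -120, 0], [0, 0, 0]], [[-5, -150, 0], [0, 0, 0]]]}}

```text
t: 16.43
ee_pos: [538.5, 238.2, 154.7]
orientation: [-0.174, -3.133, 0.004]
ft_force: [0.4, 0.3, -0.2]
width: 56.0
grasp_force: 30.0
```

>>> {"name": "servo_tool", "arguments": {"deltas": [[[-1, -30, 0], [0, 0, 0]], [[-2, -60, 0], [0, 0, 0]], [[-3, -90, 0], [0, 0, 0]], [[-4, -120, 0], [0, 0, 0]], [[-5, -150, 0], [0, 0, 0]]]}}

```text
t: 16.85
ee_pos: [526.9, 88.8, 155.1]
orientation: [-0.175, -3.133, 0.002]
ft_force: [0.5, -0.1, -0.9]
width: 56.0
grasp_force: 30.0
```

>>> {"name": "servo_tool", "arguments": {"deltas": [[[-1, -28, 0], [0, -0.06, 0]], [[-2, -56, 2], [0, -0.12, 0]], [[-3, -84, 4], [0, -0.19, 0]], [[-4, -112, 8], [0, -0.25, 0]], [[-5, -131, 13], [0, -0.32, 0]]]}}

```text
t: 17.27
ee_pos: [517.8, -42.2, 142.9]
orientation: [0.158, 2.817, -0.028]
ft_force: [1.8, -0.1, -1.2]
width: 55.7
grasp_force: 30.0
```

>>> {"name": "servo_tool", "arguments": {"deltas": [[[0, 0, 0], [0, 0, 0]]]}}

```text
t: 17.35
ee_pos: [513.9, -42.5, 140.6]
orientation: [0.161, 2.823, -0.027]
ft_force: [-1.6, -0.3, -1.0]
width: 56.1
grasp_force: 30.0
```

>>> {"name": "servo_tool", "arguments": {"deltas": [[[0, 0, 0], [0, 0, 0]]]}}

```text
t: 17.43
ee_pos: [516.7, -41.0, 142.2]
orientation: [0.161, 2.823, -0.026]
ft_force: [0.9, -0.1, -0.8]
width: 55.6
grasp_force: 30.0
```

>>> {"name": "servo_tool", "arguments": {"deltas": [[[0, 0, 0], [0, 0, 0]]]}}

```text
t: 17.52
ee_pos: [519.0, -40.2, 143.4]
orientation: [0.157, 2.82, -0.026]
ft_force: [0.1, 0.5, -0.7]
width: 55.8
grasp_force: 30.0
```

Run:
```python
from h import *
show([place(-38,90,.32,-1),place(-38,11,.32,-1)])
s=get_image("wrist");np.savez("w5.npz",frame=s["frame"],depth=s["depth"],K=s["K"],pose=s["pose"])
w=cloud(s);print(fitcase(w));c=Rc.inv().apply(w.reshape(-1,3)-[C[0],C[1],0])
print(tool()[2]["qpos"].round(2))
# lateral: plate edges vs right bay guides
P=c[(c[:,2]>75)&(c[:,2]<175)&(abs(c[:,1]+48)<40)&(c[:,0]>-45)&(c[:,0]<20)]
print("plate y",np.percentile(P[:,1],[2,50,98]).round(1))
for a,b in((-28,0),(-28,-100)):
  pass
G=c[(c[:,2]>50)&(c[:,2]<56)&(c[:,0]>-44)&(c[:,0]<-30)]
h,e=np.histogram(G[:,1],np.arange(-90,92,1.));print([(int(e[i]),int(h[i])) for i in range(len(h)) if h[i]>5])
```

```text
at [519.  -40.2 143.4] [-0.944  0.106 -0.312] w 55.8 t 17.5167 f [ 0.1  0.5 -0.7]
  d [6.2, 0.4, 29.9] rot [-0.0, -0.003, 0.001] world [522.4, -40.2, 113.0]
  d [30.8, 0.4, 105.0] rot [-0.0, -0.003, 0.001] world [522.4, -40.2, 34.0]
(array([ 5.14022929e+02,  8.03532657e+00, -1.13072079e-01]), np.float64(-1.0846723110413248))
[-0.1   0.29  2.13 -0.01  0.41 -1.55]
plate y [-80.6 -48.3 -16.4]
[(-84, 8), (-83, 25), (-82, 27), (-81, 25), (-80, 26), (-79, 32), (-17, 29), (-16, 29), (-15, 28), (-14, 22), (-13, 22), (-12, 8), (12, 45), (13, 37), (14, 27), (15, 21), (16, 18), (78, 9), (79, 67), (80, 39), (81, 32), (82, 19), (83, 17)]
```

>>> {"name": "servo_tool", "arguments": {"deltas": [[[6, 0.5, 20], [0, 0, 0]], [[12, 1, 42], [0, 0, 0]], [[18, 1.2, 64], [0, 0, 0]], [[23, 1.2, 84], [0, 0, 0]], [[28.5, 1.2, 104], [0, 0, 0]]]}}

```text
t: 17.98
ee_pos: [526.1, -38.8, 35.4]
orientation: [0.154, 2.818, -0.026]
ft_force: [0.5, 0.2, -0.6]
width: 56.1
grasp_force: 30.0
```

>>> {"name": "servo_tool", "arguments": {"deltas": [[[0, 0, 0], [0, 0, 0]]]}}

```text
t: 18.07
ee_pos: [523.8, -38.7, 33.0]
orientation: [0.154, 2.824, -0.026]
ft_force: [-0.7, -0.5, -1.0]
width: 55.7
grasp_force: 30.0
```

>>> {"name": "servo_tool", "arguments": {"deltas": [[[0, 0, 0], [0, 0, 0]]]}}

```text
t: 18.15
ee_pos: [524.7, -39.1, 35.4]
orientation: [0.155, 2.821, -0.026]
ft_force: [0.4, -0.8, -1.0]
width: 55.8
grasp_force: 30.0
```

>>> {"name": "servo_tool", "arguments": {"deltas": [[[0, 0, 0], [0, 0, 0]]]}}

```text
t: 18.23
ee_pos: [525.6, -39.4, 36.9]
orientation: [0.155, 2.818, -0.026]
ft_force: [0.9, 0.3, -0.9]
width: 55.9
grasp_force: 30.0
```

Run:
```python
from h import *
show([place(-38,11,.32,-1),place(-48,8.5,.32,-1),place(-51,8.,.25,-1),place(-53,8.,.15,-1),place(-54,7.5,.03,-1)])
print(tool()[2]["qpos"].round(2))
```

```text
at [525.6 -39.4  36.9] [-0.944  0.104 -0.315] w 55.9 t 18.2333 f [ 0.9  0.3 -0.9]
  d [3.8, -1.1, 1.8] rot [0.0, -0.0, 0.003] world [522.4, -40.2, 34.0]
  d [14.1, -1.1, 1.0] rot [0.0, -0.0, 0.003] world [512.5, -39.1, 31.5]
  d [16.8, -1.1, 4.4] rot [0.0, 0.07, 0.003] world [511.0, -38.9, 27.4]
  d [18.8, -1.1, 9.3] rot [-0.0, 0.17, 0.003] world [510.7, -38.8, 22.2]
  d [20.7, -1.1, 16.1] rot [-0.0, 0.29, 0.003] world [511.0, -38.9, 15.1]
[-0.09  0.53  2.15 -0.04  0.14 -1.52]
```

Run:
```python
from h import *
p,r,o=tool();b=(np.array([525.,-39.,35.2]),r)
show([place(-42,10.5,.305,-1),place(-45,9.5,.29,-1),place(-48,9,.27,-1),place(-50,8.5,.24,-1),place(-52,8,.2,-1)],b)
show([place(-53,8.,.15,-1),place(-53.5,7.5,.1,-1),place(-54,7.5,.03,-1)],place(-52,8,.2,-1))
```

```text
d [6.5, -1.4, 0.4] rot [0.0, 0.015, 0.003] world [518.8, -39.8, 32.7]
  d [9.6, -1.4, 1.3] rot [0.0, 0.03, 0.003] world [516.1, -39.5, 31.0]
  d [12.6, -1.4, 1.9] rot [0.0, 0.05, 0.003] world [513.6, -39.2, 29.5]
  d [14.5, -1.4, 3.4] rot [0.0, 0.08, 0.003] world [512.2, -39.0, 27.4]
  d [16.6, -1.4, 5.5] rot [-0.0, 0.12, 0.003] world [510.9, -38.9, 24.8]
  d [0.7, 0.0, 2.6] rot [0.0, 0.05, -0.0] world [510.7, -38.8, 22.2]
  d [1.2, -0.0, 5.7] rot [0.0, 0.1, -0.0] world [510.8, -38.9, 19.0]
  d [1.8, -0.0, 9.5] rot [-0.0, 0.17, -0.0] world [511.0, -38.9, 15.1]
```

>>> {"name": "servo_tool", "arguments": {"deltas": [[[6.5, -1.4, 0.4], [0, 0.015, 0]], [[9.6, -1.4, 1.3], [0, 0.03, 0]], [[12.6, -1.4, 1.9], [0, 0.05, 0]], [[14.5, -1.4, 3.4], [0, 0.08, 0]], [[16.6, -1.4, 5.5], [0, 0.12, 0]]]}}

```text
t: 18.65
ee_pos: [510.0, -39.7, 26.6]
orientation: [0.163, 2.94, -0.017]
ft_force: [0.3, 0.5, -1.1]
width: 55.7
grasp_force: 30.0
```

>>> {"name": "servo_tool", "arguments": {"deltas": [[[0, 0, 0], [0, 0, 0]], [[0, 0, 0], [0, 0, 0]]]}}

```text
t: 18.82
ee_pos: [511.4, -40.0, 26.6]
orientation: [0.163, 2.936, -0.018]
ft_force: [0.4, -0.7, -1.2]
width: 55.8
grasp_force: 30.0
```

Run:
```python
from h import *
show([place(-52,8,.2,-1),place(-53,8.,.15,-1),place(-53.5,7.5,.1,-1),place(-54,7.5,.03,-1)])
print(tool()[2]["qpos"].round(2))
```

```text
at [511.4 -40.   26.6] [-0.974  0.108 -0.2  ] w 55.8 t 18.8167 f [ 0.4 -0.7 -1.2]
  d [1.0, 1.0, 1.6] rot [-0.0, 0.001, 0.002] world [510.9, -38.9, 24.8]
  d [1.7, 1.0, 4.2] rot [-0.0, 0.051, 0.002] world [510.7, -38.8, 22.2]
  d [2.2, 1.0, 7.3] rot [-0.001, 0.101, 0.002] world [510.8, -38.9, 19.0]
  d [2.8, 1.0, 11.1] rot [-0.001, 0.171, 0.002] world [511.0, -38.9, 15.1]
[-0.1   0.54  2.11 -0.01  0.29 -1.55]
```

Free of contact. Letting it down flat, then release and rise.

>>> {"name": "servo_tool", "arguments": {"deltas": [[[1, 0.5, 2], [0, 0.03, 0]], [[1.7, 1, 4.2], [0, 0.06, 0]], [[2, 1, 6.5], [0, 0.1, 0]], [[2.5, 1, 9], [0, 0.14, 0]], [[2.5, 1, 11], [0, 0.171, 0]]]}}

```text
t: 19.23
ee_pos: [510.4, -38.8, 14.9]
orientation: [0.173, 3.109, -0.004]
ft_force: [0.5, 1.4, 0.5]
width: 56.1
grasp_force: 30.0
```

>>> {"name": "servo_tool", "arguments": {"deltas": [[[0, 0, 0], [0, 0, 0]], [[0, 0, 0], [0, 0, 0]]]}}

```text
t: 19.4
ee_pos: [511.3, -38.9, 15.0]
orientation: [0.172, 3.105, -0.004]
ft_force: [2.7, -0.4, 1.9]
width: 55.9
grasp_force: 30.0
```

>>> {"name": "servo_tool", "arguments": {"deltas": [[[0, 0, 0], [0, 0, 0]], [[0, 0, 0], [0, 0, 0]], [[0, 0, 0], [0, 0, 0]], [[0, 0, 0], [0, 0, 0]], [[0, 0, 0], [0, 0, 0]]], "grip": -1.0}}

```text
t: 19.82
ee_pos: [510.1, -38.8, 14.5]
orientation: [0.172, 3.109, -0.004]
ft_force: [-0.4, -0.1, -0.7]
width: 85.3
grasp_force: 0.0
```

>>> {"name": "servo_tool", "arguments": {"deltas": [[[0, 0, -10], [0, 0, 0]], [[0, 0, -40], [0, 0, 0]], [[0, 0, -80], [0, 0, 0]], [[0, 0, -120], [0, 0, 0]], [[0, 0, -160], [0, 0, 0]]]}}

```text
t: 20.23
ee_pos: [505.2, -38.0, 176.6]
orientation: [0.172, 3.109, -0.004]
ft_force: [0.7, 0.7, -0.5]
width: 87.4
grasp_force: 0.0
```

>>> {"name": "servo_tool", "arguments": {"deltas": [[[0, 20, -20], [0, 0.03, 0]], [[0, 40, -40], [0, 0.03, 0]]]}}

```text
t: 20.4
ee_pos: [510.2, 1.6, 217.9]
orientation: [0.177, 3.135, -0.001]
ft_force: [-0.3, -0.9, 0.3]
width: 87.9
grasp_force: 0.0
```

```bash
cat >> h.py <<'E'
def bays(w):
    c=Rc.inv().apply(w.reshape(-1,3)-[C[0],C[1],0])
    for b in(1,-1):
        q=c[(abs(c[:,1]-48*b)<24)]
        print("bay",b,[(x,float(np.median(q[(abs(q[:,0]-x)<3)][:,2]).round(1))) for x in(-40,-20,0,20,40,50)])
def flat(x,y,z,deg): return np.array([x,y,z],float),R.from_euler("z",np.deg2rad(deg))*R.from_matrix(np.diag([-1.,1,-1]))
E
python3 - <<'E'
from h import *
s,w=allp("wrist");bays(w)
show([flat(444.6,315.7,150,-10.2)])
E
```

```text
20.4 [510.2   1.6 217.9] [-0.994  0.113 -0.001] [-0.02  0.26  1.89 -0.    0.99 -1.48] 87.9
(3338, np.float64(12.8), (array([443.7, 311.7]), 110.7, 51.0, -9.3))
(476, np.float64(13.4), (array([413.2, 187.4]), 51.4, 16.6, -71.6))
bay 1 [(-40, 313.6), (-20, 315.4), (0, 260.1), (20, 31.1), (40, 31.1), (50, 31.0)]
bay -1 [(-40, 314.5), (-20, 322.6), (0, 266.4), (20, 31.0), (40, 31.0), (50, 31.1)]
at [512.1   4.5 220.8] [-0.994  0.111 -0.006] w 87.7 t 20.45 f [2.1 1.  2.2]
  d [102.2, 301.7, 70.6] rot [0.002, 0.006, 0.066] world [444.6, 315.7, 150.0]
```

>>> {"name": "servo_tool", "arguments": {"deltas": [[[10, 30, 2], [0, 0, 0.01]], [[20, 60, 8], [0, 0, 0.02]], [[30, 90, 16], [0, 0, 0.03]], [[40, 120, 25], [0, 0, 0.05]], [[51, 151, 35], [0, 0, 0.066]]]}}

```text
t: 20.87
ee_pos: [474.7, 158.5, 179.6]
orientation: [-0.279, -3.128, 0.001]
ft_force: [0.4, 0.2, 0.2]
width: 87.9
grasp_force: 0.0
```

>>> {"name": "servo_tool", "arguments": {"deltas": [[[8, 31, 7], [0, 0, 0]], [[16, 62, 14], [0, 0, 0]], [[25, 93, 21], [0, 0, 0]], [[33, 124, 28], [0, 0, 0]], [[41, 154, 35], [0, 0, 0]]]}}

```text
t: 21.28
ee_pos: [461.2, 317.6, 144.2]
orientation: [-0.277, -3.128, 0.001]
ft_force: [0.7, -0.2, 0.4]
width: 87.9
grasp_force: 0.0
```

>>> {"name": "servo_tool", "arguments": {"deltas": [[[0, 0, 0], [0, 0, 0]], [[0, 0, 0], [0, 0, 0]]]}}

```text
t: 21.45
ee_pos: [461.1, 317.0, 143.9]
orientation: [-0.273, -3.127, 0.003]
ft_force: [-0.2, -1.1, 0.6]
width: 88.0
grasp_force: 0.0
```

Run:
```python
from h import *
s,w=allp("wrist")
show([flat(444.6,315.7,3,-10.2)])
```

```text
21.45 [461.1 317.  143.9] [-0.985  0.173  0.002] [ 0.58  0.43  1.83  0.    0.88 -0.82] 88.0
(7379, np.float64(12.9), (array([441.9, 416.9]), 110.4, 56.6, -10.5))
(6840, np.float64(13.0), (array([444.6, 315.7]), 109.3, 56.2, -10.1))
(453, np.float64(13.8), (array([416. , 188.1]), 48.6, 9.0, -66.5))
at [461.3 315.9 144.1] [-0.985  0.174  0.002] w 87.7 t 21.5 f [ 0.1 -1.   0.3]
  d [16.1, -2.9, 141.2] rot [-0.002, -0.002, 0.003] world [444.6, 315.7, 3.0]
```

>>> {"name": "servo_tool", "arguments": {"deltas": [[[8, -2, 25], [0, 0, 0]], [[16, -3, 60], [0, 0, 0]], [[16, -3, 95], [0, 0, 0]], [[16, -3, 125], [0, 0, 0]], [[16, -3, 141], [0, 0, 0]]]}}

```text
t: 21.92
ee_pos: [444.1, 313.3, 1.0]
orientation: [-0.279, -3.125, 0.005]
ft_force: [-0.3, 0.2, 0.8]
width: 87.5
grasp_force: 0.0
```

>>> {"name": "servo_tool", "arguments": {"deltas": [[[0, 0, 0], [0, 0, 0]]]}}

```text
t: 22.0
ee_pos: [444.9, 313.7, 1.7]
orientation: [-0.28, -3.125, 0.004]
ft_force: [-0.2, -0.5, 0.2]
width: 88.0
grasp_force: 0.0
```

>>> {"name": "servo_tool", "arguments": {"deltas": [[[0, 0, 0], [0, 0, 0]]]}}

```text
t: 22.08
ee_pos: [445.4, 314.2, 3.0]
orientation: [-0.28, -3.126, 0.003]
ft_force: [-0.4, -0.9, 0.1]
width: 87.6
grasp_force: 0.0
```

>>> {"name": "servo_tool", "arguments": {"deltas": [[[0, 0, 0], [0, 0, 0]]]}}

```text
t: 22.17
ee_pos: [445.8, 314.8, 3.7]
orientation: [-0.28, -3.127, 0.002]
ft_force: [0.1, 0.5, -0.1]
width: 87.7
grasp_force: 0.0
```

>>> {"name": "servo_tool", "arguments": {"deltas": [[[0, 1, 0], [0, 0, 0]], [[0, 1, 0], [0, 0, 0]], [[0, 1, 0], [0, 0, 0]], [[0, 1, 0], [0, 0, 0]], [[0, 1, 0], [0, 0, 0]]], "grip": 1.0}}

```text
t: 22.58
ee_pos: [445.6, 317.0, 3.5]
orientation: [-0.277, -3.128, 0.001]
ft_force: [-0.1, -0.1, 0.5]
width: 58.3
grasp_force: 0.2
```

>>> {"name": "servo_tool", "arguments": {"deltas": [[[0, 0, 0], [0, 0, 0]], [[0, 0, 0], [0, 0, 0]], [[0, 0, -20], [0, 0, 0]], [[0, 0, -50], [0, 0, 0]], [[0, 0, -80], [0, 0, 0]]]}}

```text
t: 23.0
ee_pos: [444.7, 316.5, 83.2]
orientation: [-0.277, -3.125, 0.004]
ft_force: [1.2, 1.1, -0.2]
width: 55.9
grasp_force: 30.0
```

>>> {"name": "servo_tool", "arguments": {"deltas": [[[0, 0, -35], [0, 0, -0.03]], [[0, 0, -70], [0, 0, -0.066]], [[0, 0, -70], [0, 0, -0.066]], [[0, 0, -70], [0, 0, -0.066]]]}}

```text
t: 23.33
ee_pos: [446.9, 317.9, 155.2]
orientation: [0.174, 3.135, 0.003]
ft_force: [-0.1, 0.0, -0.3]
width: 55.6
grasp_force: 30.0
```

Run:
```python
from h import *
show([place(-40,120,.0,1,n=3),place(-40,120,.25,1,n=3)])
```

```text
at [446.9 317.9 155.2] [-0.994  0.111 -0.002] w 55.6 t 23.3333 f [-0.1  0.  -0.3]
  d [-117.6, -251.6, 31.9] rot [0.002, 0.002, 0.002] world [535.9, 54.9, 123.0]
  d [-115.2, -251.5, 18.4] rot [0.002, -0.248, 0.002] world [533.5, 55.2, 136.5]
```

>>> {"name": "servo_tool", "arguments": {"deltas": [[[-12, -25, 0], [0, 0, 0]], [[-23, -50, 0], [0, 0, 0]], [[-35, -75, 0], [0, 0, 0]], [[-46, -100, 0], [0, 0, 0]], [[-58, -126, 0], [0, 0, 0]]]}}

```text
t: 23.75
ee_pos: [488.3, 184.0, 151.3]
orientation: [-0.174, -3.132, 0.003]
ft_force: [-0.0, -0.7, 0.2]
width: 55.3
grasp_force: 30.0
```

>>> {"name": "servo_tool", "arguments": {"deltas": [[[-12, -25, 2], [0, -0.03, 0]], [[-23, -50, 5], [0, -0.07, 0]], [[-35, -75, 8], [0, -0.11, 0]], [[-46, -100, 12], [0, -0.15, 0]], [[-58, -126, 15], [0, -0.18, 0]]]}}

```text
t: 24.17
ee_pos: [531.5, 52.5, 136.1]
orientation: [0.164, 2.961, -0.017]
ft_force: [0.3, 0.1, -0.5]
width: 55.7
grasp_force: 30.0
```

>>> {"name": "servo_tool", "arguments": {"deltas": [[[0, 0, 0], [0, 0, 0]]]}}

```text
t: 24.25
ee_pos: [531.4, 50.4, 135.7]
orientation: [0.168, 2.962, -0.018]
ft_force: [0.7, -0.3, -0.8]
width: 55.9
grasp_force: 30.0
```

>>> {"name": "servo_tool", "arguments": {"deltas": [[[0, 0, 0], [0, 0, 0]]]}}

```text
t: 24.33
ee_pos: [531.6, 52.6, 136.3]
orientation: [0.169, 2.963, -0.017]
ft_force: [-0.1, -0.0, -1.1]
width: 55.8
grasp_force: 30.0
```

>>> {"name": "servo_tool", "arguments": {"deltas": [[[0, 0, 0], [0, 0, 0]]]}}

```text
t: 24.42
ee_pos: [532.3, 53.9, 137.1]
orientation: [0.165, 2.962, -0.016]
ft_force: [0.2, 0.4, -0.8]
width: 56.0
grasp_force: 30.0
```

Run:
```python
from h import *
show([place(-41,36,.18,1,n=3)])
show([place(-41,34,.18,1,n=3),place(-45,33,.18,1,n=3),place(-50,32.5,.18,1,n=3),place(-54,32,.15,1,n=3)],place(-41,36,.18,1,n=3))
show([place(-54,32,.1,1,n=3),place(-54,32,.03,1,n=3)],place(-54,32,.15,1,n=3))
```

```text
at [532.3  53.9 137.1] [-0.979  0.11  -0.175] w 56.0 t 24.4167 f [ 0.2  0.4 -0.8]
  d [14.4, 1.5, 87.1] rot [-0.001, -0.004, 0.001] world [533.5, 55.2, 48.8]
  d [0.4, -0.0, 2.0] rot [0.0, 0.0, 0.0] world [533.5, 55.2, 46.8]
  d [4.5, -0.0, 2.2] rot [0.0, 0.0, 0.0] world [529.5, 55.6, 45.8]
  d [9.5, 0.0, 1.8] rot [0.0, 0.0, 0.0] world [524.6, 56.2, 45.3]
  d [13.4, -0.0, 3.3] rot [0.0, 0.03, 0.0] world [520.9, 56.6, 43.2]
  d [-0.1, 0.0, 2.8] rot [0.0, 0.05, -0.0] world [521.4, 56.5, 40.5]
  d [0.0, -0.0, 6.6] rot [-0.0, 0.12, -0.0] world [521.9, 56.5, 36.6]
```

>>> {"name": "servo_tool", "arguments": {"deltas": [[[3, 1, 18], [0, 0, 0]], [[6, 2, 37], [0, 0, 0]], [[9, 2.5, 56], [0, 0, 0]], [[12, 2.5, 72], [0, 0, 0]], [[14, 2.5, 86], [0, 0, 0]]]}}

```text
t: 24.83
ee_pos: [534.2, 57.3, 49.6]
orientation: [0.162, 2.961, -0.016]
ft_force: [-0.1, 0.4, -0.1]
width: 55.4
grasp_force: 30.0
```

>>> {"name": "servo_tool", "arguments": {"deltas": [[[0, 0, 0], [0, 0, 0]]]}}

```text
t: 24.92
ee_pos: [532.9, 57.0, 48.4]
orientation: [0.162, 2.964, -0.017]
ft_force: [-0.0, 0.4, -0.2]
width: 55.5
grasp_force: 30.0
```

>>> {"name": "servo_tool", "arguments": {"deltas": [[[0, 0, 0], [0, 0, 0]]]}}

```text
t: 25.0
ee_pos: [534.2, 56.9, 50.4]
orientation: [0.162, 2.961, -0.016]
ft_force: [-0.2, -0.6, -0.3]
width: 55.7
grasp_force: 30.0
```

>>> {"name": "servo_tool", "arguments": {"deltas": [[[0, 0, 0], [0, 0, 0]]]}}

```text
t: 25.08
ee_pos: [535.2, 56.8, 51.6]
orientation: [0.163, 2.959, -0.016]
ft_force: [0.1, 0.3, -0.5]
width: 55.9
grasp_force: 30.0
```

>>> {"name": "servo_tool", "arguments": {"deltas": [[[1, -1.5, 3], [0, 0, 0]], [[4, -1.5, 3.2], [0, 0, 0]], [[7.5, -1.5, 3.2], [0, 0, 0]], [[11, -1.5, 3.2], [0, 0.01, 0]], [[14, -1.5, 4.4], [0, 0.03, 0]]]}}

```text
t: 25.5
ee_pos: [520.8, 56.0, 44.6]
orientation: [0.166, 2.991, -0.014]
ft_force: [-0.5, -0.0, -0.3]
width: 55.5
grasp_force: 30.0
```

>>> {"name": "servo_tool", "arguments": {"deltas": [[[0, 0, 0], [0, 0, 0]]]}}

```text
t: 25.58
ee_pos: [521.8, 56.0, 44.5]
orientation: [0.166, 2.99, -0.013]
ft_force: [-0.3, -0.5, -1.0]
width: 55.9
grasp_force: 30.0
```

>>> {"name": "servo_tool", "arguments": {"deltas": [[[0, 0, 1], [0, 0.02, 0]], [[0, 0, 2.5], [0, 0.05, 0]], [[0, 0, 4.5], [0, 0.08, 0]], [[0, 0, 6.6], [0, 0.12, 0]], [[0, 0, 6.6], [0, 0.12, 0]]]}}

```text
t: 26.0
ee_pos: [524.6, 55.8, 38.0]
orientation: [0.173, 3.108, -0.003]
ft_force: [0.8, -0.6, -0.4]
width: 55.7
grasp_force: 30.0
```

>>> {"name": "servo_tool", "arguments": {"deltas": [[[0, 0, 0], [0, 0, 0]]]}}

```text
t: 26.08
ee_pos: [523.4, 55.8, 37.8]
orientation: [0.173, 3.107, -0.004]
ft_force: [-1.1, -0.5, -0.0]
width: 55.5
grasp_force: 30.0
```

Run:
```python
from h import *
show([place(-54,31,.03,1,n=3)]); print(tool()[2]["qpos"].round(2))
```

```text
at [523.4  55.8  37.8] [-0.993  0.111 -0.03 ] w 55.5 t 26.0833 f [-1.1 -0.5 -0. ]
  d [1.6, 0.6, 2.1] rot [-0.001, -0.0, 0.002] world [521.9, 56.5, 35.6]
[ 0.09  0.56  1.96 -0.01  0.59 -1.36]
```

>>> {"name": "servo_tool", "arguments": {"deltas": [[[1, 0, 1], [0, 0, 0]], [[1.5, 0.5, 2], [0, 0, 0]], [[1.5, 0.5, 2], [0, 0, 0]]]}}

```text
t: 26.33
ee_pos: [520.7, 56.6, 35.6]
orientation: [0.172, 3.109, -0.004]
ft_force: [0.3, 0.1, -0.7]
width: 55.7
grasp_force: 30.0
```

>>> {"name": "servo_tool", "arguments": {"deltas": [[[0, 0, 0], [0, 0, 0]], [[0, 0, 0], [0, 0, 0]], [[0, 0, 0], [0, 0, 0]], [[0, 0, 0], [0, 0, 0]], [[0, 0, 0], [0, 0, 0]]], "grip": -1.0}}

```text
t: 26.75
ee_pos: [521.5, 56.5, 35.9]
orientation: [0.172, 3.108, -0.004]
ft_force: [-0.3, -0.5, -0.4]
width: 85.3
grasp_force: 0.0
```

>>> {"name": "servo_tool", "arguments": {"deltas": [[[0, 0, -10], [0, 0, 0]], [[0, 0, -40], [0, 0, 0]], [[0, 0, -80], [0, 0, 0]], [[0, 0, -120], [0, 0.03, 0]], [[0, 0, -160], [0, 0.03, 0]]]}}

```text
t: 27.17
ee_pos: [516.8, 57.1, 198.3]
orientation: [-0.174, -3.134, 0.001]
ft_force: [1.5, -1.1, -0.2]
width: 87.8
grasp_force: 0.0
```

>>> {"name": "servo_tool", "arguments": {"deltas": [[[8, 36, 0], [0, 0, 0.01]], [[16, 72, 0], [0, 0, 0.02]], [[24, 108, 0], [0, 0, 0.03]], [[32, 144, 0], [0, 0, 0.05]], [[40, 180, 0], [0, 0, 0.06]]]}}

```text
t: 27.58
ee_pos: [496.6, 242.0, 196.8]
orientation: [-0.27, -3.129, 0.001]
ft_force: [0.2, 0.5, -0.7]
width: 88.5
grasp_force: 0.0
```

Run:
```python
from h import *
s,w=allp("wrist")
show([flat(442.5,417,120,-10)])
s=get_image("scene");bays(cloud(s))
```

```text
27.5833 [496.6 242.  196.8] [-0.985  0.171  0.001] [ 0.43  0.35  1.81  0.    0.98 -0.97] 88.5
(6175, np.float64(12.9), (array([441.8, 416.7]), 110.1, 57.0, -10.7))
(392, np.float64(13.7), (array([416. , 188.1]), 49.1, 8.9, -66.6))
at [496.5 247.5 197. ] [-0.986  0.169  0.   ] w 87.8 t 27.6333 f [-0.6  4.2 -0.6]
  d [81.9, 157.6, 77.5] rot [0.003, -0.0, 0.004] world [442.5, 417.0, 120.0]
bay 1 [(-40, -322.3), (-20, 41.7), (0, 41.8), (20, 42.2), (40, 42.1), (50, 42.0)]
bay -1 [(-40, -276.2), (-20, -229.2), (0, -189.0), (20, -162.5), (40, -129.6), (50, -123.5)]
```

>>> {"name": "servo_tool", "arguments": {"deltas": [[[16, 31, 15], [0, 0, 0]], [[33, 63, 31], [0, 0, 0]], [[49, 94, 46], [0, 0, 0]], [[65, 125, 62], [0, 0, 0]], [[82, 156, 77], [0, 0, 0.01]]]}}

```text
t: 28.1
ee_pos: [442.5, 408.6, 118.5]
orientation: [-0.284, -3.127, 0.001]
ft_force: [-0.1, 0.4, 0.1]
width: 87.8
grasp_force: 0.0
```

>>> {"name": "servo_tool", "arguments": {"deltas": [[[0, 0, 0], [0, 0, 0]], [[0, 0, 0], [0, 0, 0]]]}}

```text
t: 28.27
ee_pos: [441.7, 408.3, 118.1]
orientation: [-0.279, -3.126, 0.004]
ft_force: [-0.2, 0.3, 0.7]
width: 88.0
grasp_force: 0.0
```

>>> {"name": "servo_tool", "arguments": {"deltas": [[[0, 0, 0], [0, 0, 0]]]}}

```text
t: 28.35
ee_pos: [442.9, 407.2, 119.1]
orientation: [-0.283, -3.127, 0.002]
ft_force: [-0.4, -0.5, 0.3]
width: 87.6
grasp_force: 0.0
```

Run:
```python
from h import *
s,w=allp("wrist")
show([flat(441.8,416.8,3,-10.6)])
```

```text
28.35 [442.9 407.2 119.1] [-0.984  0.179  0.002] [ 0.72  0.52  1.75  0.    0.87 -0.67] 87.6
(7715, np.float64(13.0), (array([441.5, 417. ]), 109.6, 56.1, -10.6))
(450, np.float64(13.7), (array([416.4, 187.3]), 45.3, 9.1, -66.6))
at [443.3 407.  119.4] [-0.984  0.18   0.001] w 87.9 t 28.4 f [-0.   0.6  0.5]
  d [3.1, 9.5, 116.4] rot [-0.001, -0.001, 0.004] world [441.8, 416.8, 3.0]
```

>>> {"name": "servo_tool", "arguments": {"deltas": [[[1, 5, 20], [0, 0, 0]], [[3, 9, 45], [0, 0, 0]], [[3, 9, 75], [0, 0, 0]], [[3, 9, 100], [0, 0, 0]], [[3, 9, 116], [0, 0, 0]]]}}

```text
t: 28.82
ee_pos: [441.5, 415.2, 1.4]
orientation: [-0.286, -3.126, 0.003]
ft_force: [-0.3, -0.1, 0.8]
width: 87.6
grasp_force: 0.0
```

>>> {"name": "servo_tool", "arguments": {"deltas": [[[0, 0, 0], [0, 0, 0]]]}}

```text
t: 28.9
ee_pos: [442.0, 415.6, 1.6]
orientation: [-0.287, -3.126, 0.003]
ft_force: [0.2, -0.2, 0.6]
width: 87.8
grasp_force: 0.0
```

>>> {"name": "servo_tool", "arguments": {"deltas": [[[0, 0, 0], [0, 0, 0]]]}}

```text
t: 28.98
ee_pos: [442.2, 416.0, 3.0]
orientation: [-0.287, -3.127, 0.002]
ft_force: [-0.8, -0.0, 0.0]
width: 87.8
grasp_force: 0.0
```

>>> {"name": "servo_tool", "arguments": {"deltas": [[[0, 0, 0], [0, 0, 0]]]}}

```text
t: 29.07
ee_pos: [442.2, 416.6, 3.6]
orientation: [-0.286, -3.127, 0.0]
ft_force: [-0.4, -0.3, -0.4]
width: 88.0
grasp_force: 0.0
```

>>> {"name": "servo_tool", "arguments": {"deltas": [[[0, 0, 0], [0, 0, 0]], [[0, 0, 0], [0, 0, 0]], [[0, 0, 0], [0, 0, 0]], [[0, 0, 0], [0, 0, 0]], [[0, 0, 0], [0, 0, 0]]], "grip": 1.0}}

```text
t: 29.48
ee_pos: [441.2, 417.5, 2.9]
orientation: [-0.283, -3.127, 0.001]
ft_force: [-0.3, -0.0, -0.5]
width: 57.9
grasp_force: 0.0
```

>>> {"name": "servo_tool", "arguments": {"deltas": [[[0, 0, 0], [0, 0, 0]], [[0, 0, 0], [0, 0, 0]], [[0, 0, -20], [0, 0, 0]], [[0, 0, -50], [0, 0, 0]], [[0, 0, -80], [0, 0, 0]]]}}

```text
t: 29.9
ee_pos: [440.4, 416.8, 82.4]
orientation: [-0.283, -3.125, 0.005]
ft_force: [0.6, 1.3, 0.7]
width: 55.7
grasp_force: 30.0
```

>>> {"name": "servo_tool", "arguments": {"deltas": [[[0, 0, -35], [0, 0, -0.03]], [[0, 0, -70], [0, 0, -0.07]], [[0, 0, -70], [0, 0, -0.07]], [[0, 0, -70], [0, 0, -0.07]]]}}

```text
t: 30.23
ee_pos: [442.4, 418.6, 154.9]
orientation: [0.174, 3.135, 0.004]
ft_force: [-0.0, -0.2, -1.3]
width: 55.9
grasp_force: 30.0
```

Run:
```python
from h import *
show([place(-41,120,.0,-1,n=3),place(-41,120,.18,-1,n=3)])
```

```text
at [442.4 418.6 154.9] [-0.994  0.111 -0.001] w 55.9 t 30.2333 f [-0.  -0.2 -1.3]
  d [-132.0, -447.1, 30.9] rot [0.003, 0.001, 0.002] world [524.1, -40.4, 123.0]
  d [-130.6, -447.1, 21.1] rot [0.003, -0.179, 0.002] world [522.7, -40.2, 132.8]
```

>>> {"name": "servo_tool", "arguments": {"deltas": [[[-9, -30, 0], [0, 0, 0]], [[-18, -60, 0], [0, 0, 0]], [[-26, -90, 0], [0, 0, 0]], [[-35, -120, 0], [0, 0, 0]], [[-44, -149, 0], [0, 0, 0]]]}}

```text
t: 30.65
ee_pos: [467.3, 262.6, 150.8]
orientation: [-0.174, -3.132, 0.004]
ft_force: [0.4, 0.1, -0.4]
width: 55.6
grasp_force: 30.0
```

>>> {"name": "servo_tool", "arguments": {"deltas": [[[-9, -30, 0], [0, 0, 0]], [[-18, -60, 0], [0, 0, 0]], [[-26, -90, 0], [0, 0, 0]], [[-35, -120, 0], [0, 0, 0]], [[-44, -149, 0], [0, 0, 0]]]}}

```text
t: 31.07
ee_pos: [494.6, 109.9, 151.1]
orientation: [-0.174, -3.132, 0.003]
ft_force: [0.7, 0.2, -1.2]
width: 55.8
grasp_force: 30.0
```

>>> {"name": "servo_tool", "arguments": {"deltas": [[[-9, -30, 2], [0, -0.03, 0]], [[-18, -60, 5], [0, -0.07, 0]], [[-26, -90, 8], [0, -0.11, 0]], [[-35, -120, 12], [0, -0.15, 0]], [[-43, -147, 18], [0, -0.18, 0]]]}}

```text
t: 31.48
ee_pos: [521.1, -40.8, 133.3]
orientation: [0.165, 2.96, -0.017]
ft_force: [-0.1, 1.1, -0.7]
width: 56.2
grasp_force: 30.0
```

>>> {"name": "servo_tool", "arguments": {"deltas": [[[0, 0, 0], [0, 0, 0]]]}}

```text
t: 31.57
ee_pos: [520.2, -42.5, 132.2]
orientation: [0.169, 2.962, -0.017]
ft_force: [-0.4, 0.4, -0.5]
width: 55.3
grasp_force: 30.0
```

>>> {"name": "servo_tool", "arguments": {"deltas": [[[0, 0, 0], [0, 0, 0]]]}}

```text
t: 31.65
ee_pos: [520.6, -40.3, 133.0]
orientation: [0.169, 2.963, -0.016]
ft_force: [-0.1, 0.3, -0.1]
width: 55.6
grasp_force: 30.0
```

>>> {"name": "servo_tool", "arguments": {"deltas": [[[0, 0, 0], [0, 0, 0]]]}}

```text
t: 31.73
ee_pos: [521.5, -39.0, 133.7]
orientation: [0.165, 2.962, -0.016]
ft_force: [0.5, 0.3, -0.5]
width: 55.5
grasp_force: 30.0
```

Run:
```python
from h import *
show([place(-41,36,.18,-1,n=3)])
```

```text
at [521.5 -39.  133.7] [-0.978  0.11  -0.175] w 55.5 t 31.7333 f [ 0.5  0.3 -0.5]
  d [13.5, -1.0, 83.9] rot [-0.0, -0.004, 0.001] world [522.7, -40.2, 48.8]
```

>>> {"name": "servo_tool", "arguments": {"deltas": [[[3, 0.3, 18], [0, 0, 0]], [[6, 0.4, 36], [0, 0, 0]], [[9, 0.4, 54], [0, 0, 0]], [[11, 0.4, 70], [0, 0, 0]], [[13, 0.4, 83], [0, 0, 0]]]}}

```text
t: 32.15
ee_pos: [524.0, -37.7, 49.5]
orientation: [0.161, 2.961, -0.015]
ft_force: [0.3, 0.5, -1.0]
width: 55.7
grasp_force: 30.0
```

>>> {"name": "servo_tool", "arguments": {"deltas": [[[0, 0, 0], [0, 0, 0]]]}}

```text
t: 32.23
ee_pos: [522.7, -37.6, 48.4]
orientation: [0.162, 2.964, -0.015]
ft_force: [-1.0, -1.0, -0.2]
width: 55.6
grasp_force: 30.0
```

>>> {"name": "servo_tool", "arguments": {"deltas": [[[0, 0, 0], [0, 0, 0]]]}}

```text
t: 32.32
ee_pos: [523.8, -38.0, 50.2]
orientation: [0.162, 2.961, -0.016]
ft_force: [0.3, 0.6, -1.3]
width: 55.7
grasp_force: 30.0
```

>>> {"name": "servo_tool", "arguments": {"deltas": [[[0, 0, 0], [0, 0, 0]]]}}

```text
t: 32.4
ee_pos: [524.7, -38.4, 51.3]
orientation: [0.162, 2.959, -0.016]
ft_force: [-1.1, 0.2, -0.2]
width: 55.5
grasp_force: 30.0
```

>>> {"name": "servo_tool", "arguments": {"deltas": [[[1.5, -2, 3], [0, 0, 0]], [[4.5, -2, 3.2], [0, 0, 0]], [[8, -2, 3.2], [0, 0, 0]], [[11.5, -2, 3.2], [0, 0.01, 0]], [[14.5, -2, 4.4], [0, 0.03, 0]]]}}

```text
t: 32.82
ee_pos: [509.6, -39.6, 44.1]
orientation: [0.166, 2.991, -0.014]
ft_force: [0.2, -0.1, -1.0]
width: 55.6
grasp_force: 30.0
```

>>> {"name": "servo_tool", "arguments": {"deltas": [[[0, 0, 0], [0, 0, 0]]]}}

```text
t: 32.9
ee_pos: [510.6, -39.7, 44.0]
orientation: [0.166, 2.99, -0.014]
ft_force: [0.4, 0.7, -1.1]
width: 55.7
grasp_force: 30.0
```

>>> {"name": "servo_tool", "arguments": {"deltas": [[[0, 0, 1], [0, 0.02, 0]], [[0.5, 0, 2.5], [0, 0.05, 0]], [[0.7, 0, 4.5], [0, 0.08, 0]], [[1, 0, 6.6], [0, 0.12, 0]], [[1, 0, 6.6], [0, 0.12, 0]]]}}

```text
t: 33.32
ee_pos: [512.4, -39.9, 37.3]
orientation: [0.173, 3.108, -0.004]
ft_force: [0.3, 0.1, 0.4]
width: 55.4
grasp_force: 30.0
```

>>> {"name": "servo_tool", "arguments": {"deltas": [[[0, 0, 0], [0, 0, 0]]]}}

```text
t: 33.4
ee_pos: [511.2, -39.7, 37.2]
orientation: [0.172, 3.107, -0.004]
ft_force: [0.7, -0.4, -0.5]
width: 55.7
grasp_force: 30.0
```

Run:
```python
from h import *
show([place(-54,31,.03,-1,n=3)])
```

```text
at [511.2 -39.7  37.2] [-0.993  0.111 -0.03 ] w 55.7 t 33.4 f [ 0.7 -0.4 -0.5]
  d [0.3, 0.8, 1.5] rot [-0.001, -0.0, 0.002] world [511.1, -38.9, 35.6]
```

>>> {"name": "servo_tool", "arguments": {"deltas": [[[0.3, 0.5, 1], [0, 0, 0]], [[0.3, 0.5, 1.8], [0, 0, 0]], [[0.3, 0.5, 1.8], [0, 0, 0]]]}}

```text
t: 33.65
ee_pos: [509.9, -39.0, 35.3]
orientation: [0.172, 3.109, -0.004]
ft_force: [0.4, 0.3, -1.0]
width: 55.8
grasp_force: 30.0
```

>>> {"name": "servo_tool", "arguments": {"deltas": [[[0, 0, 0], [0, 0, 0]], [[0, 0, 0], [0, 0, 0]], [[0, 0, 0], [0, 0, 0]], [[0, 0, 0], [0, 0, 0]], [[0, 0, 0], [0, 0, 0]]], "grip": -1.0}}

```text
t: 34.07
ee_pos: [510.5, -39.1, 35.5]
orientation: [0.172, 3.108, -0.004]
ft_force: [-0.1, -0.3, 0.7]
width: 85.2
grasp_force: 0.0
```

>>> {"name": "servo_tool", "arguments": {"deltas": [[[0, 0, -10], [0, 0, 0]], [[0, 0, -40], [0, 0, 0]], [[0, 0, -80], [0, 0, 0]], [[0, 0, -120], [0, 0.03, 0]], [[0, 0, -160], [0, 0.03, 0]]]}}

```text
t: 34.48
ee_pos: [505.8, -38.5, 197.9]
orientation: [-0.174, -3.134, 0.001]
ft_force: [1.5, 0.6, 0.8]
width: 88.0
grasp_force: 0.0
```

>>> {"name": "servo_tool", "arguments": {"deltas": [[[-13, -7, 0], [0, 0, 0.112]], [[-26, -13, 0], [0, 0, 0.224]], [[-38, -20, 0], [0, 0, 0.336]], [[-51, -26, 0], [0, 0, 0.448]], [[-64, -33, 0], [0, 0, 0.56]]]}}

```text
t: 34.9
ee_pos: [566.3, -78.7, 196.4]
orientation: [-1.042, -2.963, 0.002]
ft_force: [0.3, -0.1, 0.4]
width: 87.8
grasp_force: 0.0
```

>>> {"name": "servo_tool", "arguments": {"deltas": [[[-14, 2, 0], [0, 0, 0.112]], [[-28, 4, 0], [0, 0, 0.224]], [[-42, 6, 0], [0, 0, 0.336]], [[-56, 9, 0], [0, 0, 0.448]], [[-69, 11, 0], [0, 0, 0.56]]]}}

```text
t: 35.32
ee_pos: [627.3, -113.0, 196.0]
orientation: [-1.82, -2.559, 0.002]
ft_force: [0.3, -0.3, 0.9]
width: 87.8
grasp_force: 0.0
```

>>> {"name": "servo_tool", "arguments": {"deltas": [[[0, 0, 0], [0, 0, 0.112]], [[0, 0, 0], [0, 0, 0.224]], [[0, 0, 0], [0, 0, 0.336]], [[0, 0, 0], [0, 0, 0.448]], [[0, 0, 0], [0, 0, 0.56]]], "grip": 0.0}}

```text
t: 35.73
ee_pos: [626.6, -112.6, 195.9]
orientation: [-2.457, -1.957, 0.003]
ft_force: [0.3, -0.7, -0.2]
width: 57.9
grasp_force: 0.0
```

Run:
```python
from h import *
p,r,o=tool()
s=get_image("wrist");w=cloud(s)
m=(w[...,2]>88)&(w[...,2]<97)&(np.hypot(w[...,0]-632,w[...,1]+114)<30);k=rect(w[m]);print("knob",k,m.sum())
show([(np.array([632,-114.5,72]),r)])
s=get_image("scene");bays(cloud(s));print(bar(cloud(s),C))
cv2.imwrite("pics/s6.png",cv2.resize(s["frame"][170:360,200:430],None,fx=3,fy=3))
```

```text
knob (array([ 631.9, -113.1]), 15.0, 14.7, -10.5) 255
at [ 626.6 -112.6  195.9] [ 0.23   0.973 -0.001] w 53.9 t 35.7833 f [ 0.2 -1.  -0. ]
  d [-0.5, 5.8, 123.9] rot [0.0, -0.0, -0.007] world [632.0, -114.5, 72.0]
bay 1 [(-40, -321.5), (-20, 42.2), (0, 42.3), (20, 42.1), (40, 42.2), (50, 42.4)]
bay -1 [(-40, -276.4), (-20, 40.6), (0, -185.7), (20, 41.6), (40, 43.1), (50, 277.8)]
(array([549.1, -95.5]), np.float64(1.7323350645555236), 770)
```

View pics/s6.png

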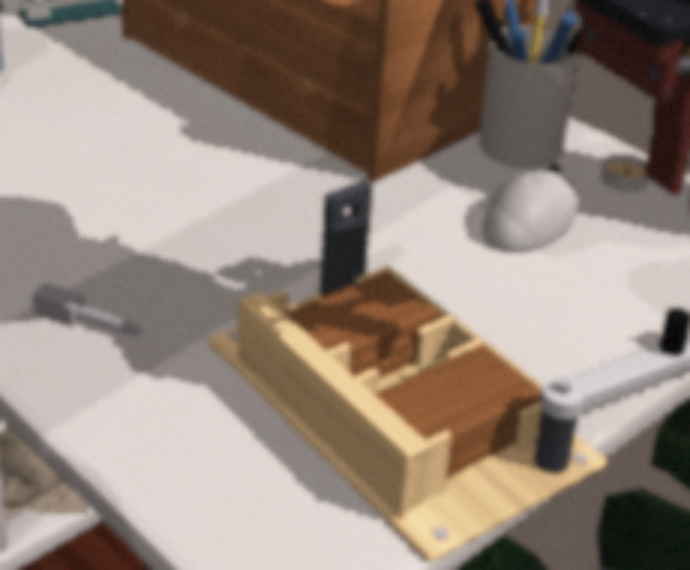

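Three plates in each bay. Pin still on the desk at crop px ~(85,310). Checking flatness of the right pile before closing.

Run:
```python
from h import *
for n in("scene","wrist"):
    w=cloud(get_image(n)).reshape(-1,3);c=Rc.inv().apply(w-[C[0],C[1],0])
    for b in(1,-1):
        q=c[(abs(c[:,1]-48*b)<24)&(c[:,2]>36)&(c[:,2]<52)&(abs(c[:,0]-6)<44)]
        if len(q)>50:
            A=np.c_[q[:,:2],np.ones(len(q))];print(n,b,len(q),np.linalg.lstsq(A,q[:,2],rcond=None)[0].round(4),[(x,float(np.median(q[abs(q[:,0]-x)<4][:,2]).round(1))) for x in(-30,-10,10,30,45) if (abs(q[:,0]-x)<4).sum()>3])
```

```text
scene 1 611 [ 3.50000e-03 -6.50000e-03  4.23955e+01] [(-30, 42.0), (-10, 41.9), (10, 42.1), (30, 42.2), (45, 42.4)]
scene -1 775 [-1.70000e-03 -4.00000e-03  4.19985e+01] [(-30, 42.2), (-10, 42.3), (10, 42.1), (30, 42.2), (45, 42.0)]
wrist 1 6045 [ 6.00000e-04 -3.00000e-04  4.28601e+01] [(-30, 42.9), (-10, 42.9), (10, 42.9), (30, 42.9), (45, 42.9)]
wrist -1 4535 [1.00000e-03 1.20000e-03 4.29324e+01] [(-30, 42.9), (-10, 42.9), (10, 42.9), (30, 42.9), (45, 42.9)]
```

>>> {"name": "servo_tool", "arguments": {"deltas": [[[-1, 3, 30], [0, 0, 0]], [[-1, 5, 60], [0, 0, 0]], [[-1, 5.5, 90], [0, 0, 0]], [[-1, 5.5, 110], [0, 0, 0]], [[-1, 5.5, 122], [0, 0, 0]]]}}

```text
t: 36.35
ee_pos: [630.2, -114.6, 70.7]
orientation: [-2.447, -1.965, 0.006]
ft_force: [-0.3, 0.8, -0.8]
width: 43.9
grasp_force: 0.0
```

>>> {"name": "servo_tool", "arguments": {"deltas": [[[0, 0, 0], [0, 0, 0]]]}}

```text
t: 36.43
ee_pos: [629.9, -114.5, 70.6]
orientation: [-2.447, -1.964, 0.008]
ft_force: [-0.0, -0.5, 0.7]
width: 44.0
grasp_force: 0.0
```

>>> {"name": "servo_tool", "arguments": {"deltas": [[[0, 0, 0], [0, 0, 0]], [[0, 0, 0], [0, 0, 0]], [[0, 0, 0], [0, 0, 0]], [[0, 0, 0], [0, 0, 0]], [[0, 0, 0], [0, 0, 0]]], "grip": 1.0}}

```text
t: 36.85
ee_pos: [631.6, -114.8, 74.4]
orientation: [-2.451, -1.964, 0.003]
ft_force: [0.0, 0.3, 6.1]
width: 15.3
grasp_force: 30.0
```

Run:
```python
from h import *
p,r,o=tool();print(p,r.as_matrix().round(3).tolist(),o["width"],o["grasp_force"])
piv=Rc.apply([45,-100,0])+[C[0],C[1],0];d=p-piv;print(piv,np.hypot(*d[:2]),np.arctan2(d[0],d[1])+C[2])
y=r.as_matrix()[:,1];print("tool y alpha",np.arctan2(y[0],y[1])+C[2])
```

```text
[ 631.60191253 -114.8445669    74.43435851] [[0.218, 0.976, -0.002], [0.976, -0.218, -0.001], [-0.001, -0.002, -1.0]] 15.286128886560592 30.019704401493073
[549.05792263 -95.52972476   0.        ] 84.77365979460886 1.6878552253635015
tool y alpha 1.677829277378238
```

>>> {"name": "servo_tool", "arguments": {"deltas": [[[10.2, -0.6, 0], [0, 0, -0.12]], [[20.2, -2.4, 0], [0, 0, -0.24]], [[29.9, -5.4, 0], [0, 0, -0.36]], [[39.2, -9.6, 0], [0, 0, -0.48]], [[48, -14.8, 0], [0, 0, -0.6]]]}}

```text
t: 37.27
ee_pos: [628.6, -64.8, 74.5]
orientation: [1.754, 2.605, -0.001]
ft_force: [-1.3, -2.0, 4.6]
width: 15.2
grasp_force: 30.0
```

>>> {"name": "servo_tool", "arguments": {"deltas": [[[10.2, -0.6, 0], [0, 0, -0.12]], [[20.2, -2.4, 0], [0, 0, -0.24]], [[29.9, -5.4, 0], [0, 0, -0.36]], [[39.2, -9.6, 0], [0, 0, -0.48]], [[48, -14.8, 0], [0, 0, -0.6]]]}}

```text
t: 37.68
ee_pos: [597.7, -25.1, 74.5]
orientation: [0.905, 3.006, 0.0]
ft_force: [0.8, 0.1, 0.7]
width: 15.2
grasp_force: 30.0
```

>>> {"name": "servo_tool", "arguments": {"deltas": [[[8.5, -0.4, 0], [0, 0, -0.1]], [[16.9, -1.7, 0], [0, 0, -0.2]], [[25.1, -3.8, 0], [0, 0, -0.3]], [[33.1, -6.7, 0], [0, 0, -0.4]], [[39.6, -9.8, 0], [0, 0, -0.485]]]}}

```text
t: 38.1
ee_pos: [559.5, -10.5, 74.5]
orientation: [0.158, 3.135, 0.001]
ft_force: [29.9, 2.7, -8.2]
width: 15.2
grasp_force: 30.0
```

>>> {"name": "servo_tool", "arguments": {"deltas": [[[0, 0, 0], [0, 0, 0]], [[0, 0, 0], [0, 0, 0]]]}}

```text
t: 38.27
ee_pos: [559.7, -10.5, 74.5]
orientation: [0.165, 3.135, 0.001]
ft_force: [3.4, 8.2, 0.3]
width: 14.9
grasp_force: 30.0
```

Run:
```python
from h import *
p,r,o=tool();print(p,o["width"],o["ft_force"].round(1))
piv=Rc.apply([45,-100,0])+[C[0],C[1],0];d=p-piv;print(np.hypot(*d[:2]),np.arctan2(d[0],d[1])+C[2])
y=r.as_matrix()[:,1];print("tool y alpha",np.arctan2(y[0],y[1])+C[2]);print(bar(cloud(get_image("scene")),C))
```

```text
[559.65969947 -10.54691752  74.534337  ] 14.896215025405642 [3.4 8.2 0.3]
85.64155065035858 0.011310821818264455
tool y alpha -0.007778700753953968
(array([549.1, -95.5]), np.float64(0.04728529942925118), 718)
```

>>> {"name": "servo_tool", "arguments": {"deltas": [[[0, 0, 0], [0, 0, 0]], [[0, 0, 0], [0, 0, 0]], [[0, 0, -40], [0, 0, 0]], [[0, 0, -80], [0, 0, 0]], [[0, 0, -120], [0, 0, 0]]], "grip": -0.3}}

```text
t: 38.73
ee_pos: [557.2, -11.9, 194.2]
orientation: [-0.166, -3.133, 0.002]
ft_force: [0.6, -0.5, 0.6]
width: 44.7
grasp_force: 0.0
```

>>> {"name": "servo_tool", "arguments": {"deltas": [[[17, 20, 0], [0, 0, 0.1]], [[35, 40, 0], [0, 0, 0.2]], [[52, 60, 0], [0, 0, 0.3]], [[70, 81, 0], [0, 0, 0.4]], [[87, 101, 0], [0, 0, 0.5]]]}}

```text
t: 39.15
ee_pos: [481.3, 98.5, 193.8]
orientation: [-0.945, -2.995, 0.002]
ft_force: [-0.4, 0.0, 0.0]
width: 57.1
grasp_force: 0.0
```

>>> {"name": "servo_tool", "arguments": {"deltas": [[[24, 9, 0], [0, 0, 0.11]], [[49, 17, 0], [0, 0, 0.22]], [[73, 26, 0], [0, 0, 0.33]], [[98, 34, 0], [0, 0, 0.44]], [[122, 43, 0], [0, 0, 0.55]]]}}

```text
t: 39.57
ee_pos: [405.5, 203.3, 193.7]
orientation: [-1.723, -2.626, 0.002]
ft_force: [0.5, 0.1, 0.6]
width: 57.2
grasp_force: 0.0
```

```bash
cat >> h.py <<'E'
def pin(w,c=(408,205)):
    m=(np.hypot(w[...,0]-c[0],w[...,1]-c[1])<70)
    P=w[m&(w[...,2]>5)&(w[...,2]<25)]
    H=P[(P[:,2]>17)]; S=P[(P[:,2]>11.5)&(P[:,2]<15.5)]
    print("head",rect(H),len(H),np.median(H[:,2]).round(1),"shaft",rect(S),len(S))
    return H,S
E
python3 - <<'E'
from h import *
p,r,o=tool();print(p.round(1),r.as_matrix()[:,0].round(3),o["qpos"].round(2),o["t"],o["width"])
s=get_image("wrist");w=cloud(s);pin(w)
cv2.imwrite("pics/w7.png",s["frame"])
s=get_image("scene");print(bar(cloud(s),C))
print("hole",Rc.apply([45,117,74])+[C[0],C[1],0])
E
```

```text
[405.5 203.3 193.7] [-0.398  0.917 -0.   ] [ 0.44  0.21  2.02 -0.    0.91  0.03] 39.5667 57.225576901180226
head (array([399.2, 226.8]), 33.2, 17.2, -66.7) 524 18.8 shaft (array([408.7, 203.5]), 83.0, 14.8, -67.1) 289
(array([549.1, -95.5]), np.float64(0.04448181597849331), 733)
hole [573.48364747 120.09120179  74.        ]
```

View pics/w7.png

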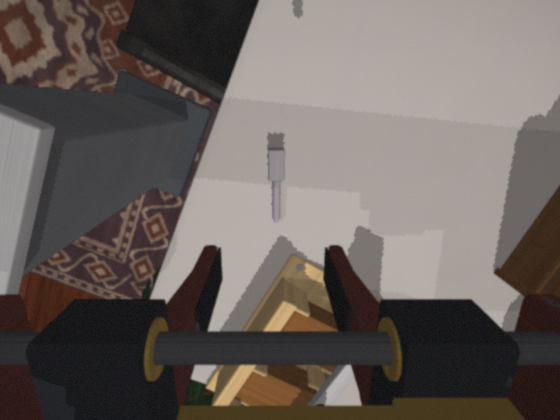

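>>> {"name": "servo_tool", "arguments": {"deltas": [[[8, 1, 34], [0, 0, 0]], [[16, 2, 68], [0, 0, 0]], [[24, 3.5, 102], [0, 0, 0]], [[24, 3.5, 136], [0, 0, 0]], [[24, 3.5, 165], [0, 0, 0]]]}}

```text
t: 40.08
ee_pos: [399.9, 225.6, 26.8]
orientation: [-1.712, -2.633, 0.002]
ft_force: [0.5, 0.2, 0.1]
width: 56.9
grasp_force: 0.0
```

>>> {"name": "servo_tool", "arguments": {"deltas": [[[0, 0, 12], [0, 0, 0]], [[0, 0, 25], [0, 0, 0]], [[0, 0, 25], [0, 0, 0]]]}}

```text
t: 40.33
ee_pos: [399.4, 225.0, 1.6]
orientation: [-1.713, -2.631, 0.006]
ft_force: [-0.1, -0.2, 0.7]
width: 57.3
grasp_force: 0.0
```

>>> {"name": "servo_tool", "arguments": {"deltas": [[[0, 0, 0], [0, 0, 0]]]}}

```text
t: 40.42
ee_pos: [399.8, 225.4, 3.2]
orientation: [-1.714, -2.631, 0.004]
ft_force: [-0.5, 0.6, -0.1]
width: 57.1
grasp_force: 0.0
```

>>> {"name": "servo_tool", "arguments": {"deltas": [[[0, 0, 0], [0, 0, 0]]]}}

```text
t: 40.5
ee_pos: [400.2, 225.8, 4.0]
orientation: [-1.715, -2.631, 0.002]
ft_force: [0.1, 0.3, 0.8]
width: 57.2
grasp_force: 0.0
```

Run:
```python
from h import *
p,r,o=tool();print(p.round(1),to_tool([399.2,226.8,3]),o["width"])
```

```text
[400.2 225.8   4. ] [ 1.3 -0.5  1. ] 57.22379064742086
```

>>> {"name": "servo_tool", "arguments": {"deltas": [[[1.3, 0, 0], [0, 0, 0]], [[1.3, 0, 0], [0, 0, 0]], [[1.3, 0, 0], [0, 0, 0]], [[1.3, 0, 0], [0, 0, 0]], [[1.3, 0, 0], [0, 0, 0]]], "grip": 1.0}}

```text
t: 40.92
ee_pos: [399.3, 227.3, 3.8]
orientation: [-1.716, -2.631, 0.002]
ft_force: [0.2, 0.8, -0.5]
width: 27.1
grasp_force: 0.0
```

>>> {"name": "servo_tool", "arguments": {"deltas": [[[0, 0, 0], [0, 0, 0]], [[0, 0, 0], [0, 0, 0]], [[0, 0, 0], [0, 0, 0]], [[0, 0, -20], [0, 0, 0]], [[0, 0, -55], [0, 0, 0]]]}}

```text
t: 41.33
ee_pos: [397.0, 226.0, 56.4]
orientation: [-1.714, -2.628, 0.012]
ft_force: [-0.4, 0.5, -2.1]
width: 18.1
grasp_force: 30.0
```

>>> {"name": "servo_tool", "arguments": {"deltas": [[[0, 0, -25], [0, 0, 0.1]], [[0, 0, -50], [0, 0, 0.21]], [[0, 0, -60], [0, 0, 0.31]], [[0, 0, -60], [0, 0, 0.42]], [[0, 0, -60], [0, 0, 0.52]]]}}

```text
t: 41.75
ee_pos: [399.8, 227.5, 119.4]
orientation: [-2.341, -2.095, -0.0]
ft_force: [-0.8, -0.3, -0.7]
width: 17.5
grasp_force: 30.0
```

```bash
cat >> h.py <<'E'
def pinpose(y,x=45.,z=68.,):  # TCP in case frame, tool x along +case y
    return Rc.apply([x,y,z])+[C[0],C[1],0],Rc*R.from_matrix(np.array([[0,1.,0],[1,0,0],[0,0,-1]]))
E
python3 - <<'E'
from h import *
show([pinpose(204,z=115),pinpose(204)])
E
```

```text
at [399.8 227.5 119.4] [0.11  0.994 0.   ] w 17.5 t 41.75 f [-0.8 -0.3 -0.7]
  d [-0.6, 184.7, 4.4] rot [0.0, -0.0, 0.002] world [583.3, 206.5, 115.0]
  d [-0.6, 184.7, 51.4] rot [0.0, -0.0, 0.002] world [583.3, 206.5, 68.0]
```

>>> {"name": "servo_tool", "arguments": {"deltas": [[[0, 37, 0], [0, 0, 0]], [[0, 74, 0], [0, 0, 0]], [[0, 111, 1], [0, 0, 0]], [[0, 148, 3], [0, 0, 0]], [[0, 184.5, 4.5], [0, 0, 0]]]}}

```text
t: 42.17
ee_pos: [584.2, 207.4, 113.2]
orientation: [-2.334, -2.101, 0.004]
ft_force: [-0.7, 1.1, -0.5]
width: 17.5
grasp_force: 30.0
```

>>> {"name": "servo_tool", "arguments": {"deltas": [[[0, 0, 15], [0, 0, 0]], [[0, 0, 30], [0, 0, 0]], [[0, 0, 40], [0, 0, 0]], [[0, 0, 47], [0, 0, 0]]]}}

```text
t: 42.5
ee_pos: [581.6, 207.4, 64.9]
orientation: [-2.334, -2.1, 0.007]
ft_force: [-0.2, -0.3, -0.2]
width: 17.7
grasp_force: 30.0
```

>>> {"name": "servo_tool", "arguments": {"deltas": [[[0, 0, 0], [0, 0, 0]]]}}

```text
t: 42.58
ee_pos: [581.2, 207.5, 64.8]
orientation: [-2.333, -2.101, 0.008]
ft_force: [0.0, 0.6, -0.7]
width: 17.5
grasp_force: 30.0
```

>>> {"name": "servo_tool", "arguments": {"deltas": [[[0, 0, 0], [0, 0, 0]]]}}

```text
t: 42.67
ee_pos: [582.2, 207.9, 66.4]
orientation: [-2.334, -2.101, 0.004]
ft_force: [-0.0, -0.6, -0.8]
width: 17.6
grasp_force: 30.0
```

>>> {"name": "servo_tool", "arguments": {"deltas": [[[0, 0, 0], [0, 0, 0]]]}}

```text
t: 42.75
ee_pos: [582.9, 208.2, 67.2]
orientation: [-2.334, -2.102, 0.002]
ft_force: [0.4, 0.0, -0.2]
width: 17.7
grasp_force: 30.0
```

Run:
```python
from h import *
show([pinpose(204)])
s=get_image("wrist");w=cloud(s);c=Rc.inv().apply(w.reshape(-1,3)-[C[0],C[1],0])
S=c[(c[:,1]>140)&(c[:,1]<182)&(abs(c[:,0]-45)<12)&(c[:,2]>66)&(c[:,2]<86)]
for y in range(138,184,5):
    q=S[abs(S[:,1]-y)<2.5]
    if len(q)>4:print("shaft y",y,"x",np.percentile(q[:,0],[5,50,95]).round(1),"ztop",np.percentile(q[:,2],[50,90]).round(1),len(q))
K=c[(c[:,1]>103)&(c[:,1]<122)&(c[:,0]>20)&(c[:,0]<70)&(c[:,2]>86)&(c[:,2]<98)]
print("cheek",rect(K),np.median(K,0).round(1),np.percentile(K,[2,98],axis=0).round(1))
B=c[(c[:,1]>80)&(c[:,1]<107)&(c[:,0]>20)&(c[:,0]<70)&(c[:,2]>84)&(c[:,2]<98)]
print("block",len(B),rect(B) if len(B)>5 else 0,np.percentile(B,[2,98],axis=0).round(1))
z=s["frame"]
cv2.imwrite("pics/w8.png",np.hstack([cv2.resize(z[150:350,200:350],(600,800),interpolation=2)])[:600])
s2=get_image("side");cv2.imwrite("pics/a8.png",cv2.resize(s2["frame"][150:230,220:340],(780,520),interpolation=2))
```

```text
at [582.9 208.2  67.2] [ 0.104  0.995 -0.   ] w 17.7 t 42.75 f [ 0.4  0.  -0.2]
  d [-1.6, 0.5, -0.8] rot [-0.001, 0.001, 0.008] world [583.3, 206.5, 68.0]
shaft y 138 x [42.7 45.4 46.4] ztop [76.3 76.7] 5
shaft y 143 x [43.  44.8 47.1] ztop [77.2 78.2] 28
shaft y 168 x [40.5 45.1 49.2] ztop [77.  78.3] 86
shaft y 173 x [40.5 44.5 49. ] ztop [77.5 78.4] 116
shaft y 178 x [40.6 45.  49. ] ztop [77.5 78.5] 123
shaft y 183 x [40.5 45.  48.5] ztop [77.2 78.2] 37
  return _methods._mean(a, axis=axis, dtype=dtype,
  ret = um.true_divide(
Traceback (most recent call last):
IndexError: index -1 is out of bounds for axis 0 with size 0
```

>>> {"name": "servo_tool", "arguments": {"deltas": [[[0, 0, -1.2], [0, 0, 0.006]], [[-8, 0, -1.2], [0, 0, 0.006]], [[-16, 0, -1.2], [0, 0, 0.006]], [[-22, 0, -1.2], [0, 0, 0.006]], [[-26, 0, -1.2], [0, 0, 0.006]]]}}

```text
t: 43.22
ee_pos: [579.8, 180.8, 67.9]
orientation: [-2.342, -2.093, 0.003]
ft_force: [-0.6, -0.7, -0.4]
width: 17.7
grasp_force: 30.0
```

>>> {"name": "servo_tool", "arguments": {"deltas": [[[0, 0, 0], [0, 0, 0]]]}}

```text
t: 43.3
ee_pos: [579.8, 180.7, 67.8]
orientation: [-2.342, -2.093, 0.004]
ft_force: [-0.6, 0.2, -0.5]
width: 17.8
grasp_force: 30.0
```

>>> {"name": "servo_tool", "arguments": {"deltas": [[[-2, 0, 0], [0, 0, 0]], [[-4, 0, 0], [0, 0, 0]], [[-6, 0, 0], [0, 0, 0]]]}}

```text
t: 43.55
ee_pos: [579.4, 176.0, 67.8]
orientation: [-2.341, -2.094, 0.003]
ft_force: [0.6, 0.8, -0.7]
width: 17.7
grasp_force: 30.0
```

>>> {"name": "servo_tool", "arguments": {"deltas": [[[0, 0, 0], [0, 0, 0]]]}}

```text
t: 43.63
ee_pos: [579.3, 175.8, 67.8]
orientation: [-2.341, -2.094, 0.003]
ft_force: [-0.3, -0.4, -1.4]
width: 18.3
grasp_force: 30.0
```

Run:
```python
from h import *
p,r,o=tool();print("case",Rc.inv().apply(p-[C[0],C[1],0]).round(1),o["ft_force"].round(1),o["moment"].round(2))
s2=get_image("scene");cv2.imwrite("pics/s8.png",cv2.resize(s2["frame"][200:290,270:400],(780,540),interpolation=2))
```

```text
case [ 44.5 173.   67.8] [-0.3 -0.4 -1.4] [-0.04  0.04 -0.02]
```

View pics/s8.png

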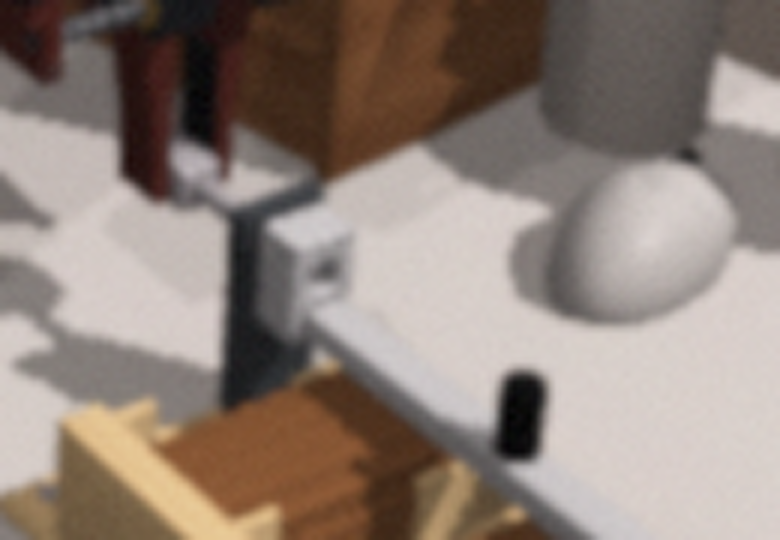

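Pin tip is in the cheek hole with no force; the bar is shut with its block against the cheek (crop px ~(310,265)). Pushing on.

>>> {"name": "servo_tool", "arguments": {"deltas": [[[-4, 0.3, 0], [0, 0, 0]], [[-8, 0.3, 0], [0, 0, 0]], [[-12, 0.3, 0], [0, 0, 0]], [[-16, 0.3, 0], [0, 0, 0]], [[-20, 0.3, 0], [0, 0, 0]]]}}

```text
t: 44.1
ee_pos: [577.4, 155.6, 67.8]
orientation: [-2.341, -2.094, 0.003]
ft_force: [0.7, 0.7, -0.3]
width: 17.2
grasp_force: 30.0
```

>>> {"name": "servo_tool", "arguments": {"deltas": [[[-4, 0, 0], [0, 0, 0]], [[-8, 0, 0], [0, 0, 0]], [[-12, 0, 0], [0, 0, 0]], [[-15, 0, 0], [0, 0, 0]]]}}

```text
t: 44.43
ee_pos: [575.7, 140.7, 67.9]
orientation: [-2.341, -2.094, 0.003]
ft_force: [-0.4, 1.3, -1.1]
width: 17.8
grasp_force: 30.0
```

>>> {"name": "servo_tool", "arguments": {"deltas": [[[-1.5, 0, 0], [0, 0, 0]], [[-3, 0, 0], [0, 0, 0]], [[-3, 0, 0], [0, 0, 0]]]}}

```text
t: 44.68
ee_pos: [575.5, 138.2, 67.9]
orientation: [-2.341, -2.094, 0.002]
ft_force: [0.1, 0.3, -0.4]
width: 18.0
grasp_force: 30.0
```

Run:
```python
from h import *
p,r,o=tool();print("case",Rc.inv().apply(p-[C[0],C[1],0]).round(1),o["ft_force"].round(1),o["moment"].round(2))
```

```text
case [ 44.9 135.2  67.9] [ 0.1  0.3 -0.4] [-0.02  0.06 -0.01]
```

>>> {"name": "servo_tool", "arguments": {"deltas": [[[-0.7, 0, 0], [0, 0, 0]], [[-1.4, 0, 0], [0, 0, 0]], [[-1.4, 0, 0], [0, 0, 0]]]}}

```text
t: 44.93
ee_pos: [575.5, 138.0, 67.9]
orientation: [-2.34, -2.093, 0.001]
ft_force: [0.2, 6.0, -0.6]
width: 17.9
grasp_force: 30.0
```

>>> {"name": "servo_tool", "arguments": {"deltas": [[[-0.7, 0, 0], [0, 0, 0]], [[-1.2, 0, 0], [0, 0, 0]], [[-1.2, 0, 0], [0, 0, 0]]]}}

```text
t: 45.18
ee_pos: [575.5, 137.9, 68.0]
orientation: [-2.34, -2.093, -0.002]
ft_force: [-0.3, 11.5, -2.0]
width: 17.7
grasp_force: 30.0
```

>>> {"name": "servo_tool", "arguments": {"deltas": [[[-0.5, 0, 0], [0, 0, 0]], [[-0.5, 0, 0], [0, 0, 0]]]}}

```text
t: 45.35
ee_pos: [575.5, 137.9, 68.0]
orientation: [-2.34, -2.092, -0.002]
ft_force: [-0.8, 14.2, -3.5]
width: 17.4
grasp_force: 30.0
```

>>> {"name": "servo_tool", "arguments": {"deltas": [[[1, 0, 0], [0, 0, 0]], [[2.2, 0, 0], [0, 0, 0]]]}}

```text
t: 45.52
ee_pos: [575.4, 138.1, 67.9]
orientation: [-2.34, -2.095, 0.002]
ft_force: [-0.1, -0.7, -0.5]
width: 17.7
grasp_force: 30.0
```

>>> {"name": "servo_tool", "arguments": {"deltas": [[[0, 0, 0], [0, 0, 0]], [[0, 0, 0], [0, 0, 0]], [[0, 0, 0], [0, 0, 0]], [[0, 0, 0], [0, 0, 0]]], "grip": -0.2}}

```text
t: 45.85
ee_pos: [575.4, 137.1, 67.9]
orientation: [-2.341, -2.094, 0.003]
ft_force: [-0.5, 0.7, 0.7]
width: 40.7
grasp_force: 0.0
```

>>> {"name": "servo_tool", "arguments": {"deltas": [[[0, 0, -15], [0, 0, 0]], [[0, 0, -45], [0, 0, 0]], [[10, 0, -85], [0, 0, 0]], [[30, 0, -120], [0, 0, 0]], [[50, 0, -150], [0, 0, 0]]]}}

```text
t: 46.27
ee_pos: [581.5, 187.0, 220.5]
orientation: [2.343, 2.093, -0.001]
ft_force: [0.4, 0.3, -0.5]
width: 52.7
grasp_force: 0.0
```

>>> {"name": "servo_tool", "arguments": {"deltas": [[[0, 0, 0], [0, 0, 0]], [[0, 0, 0], [0, 0, 0]]]}}

```text
t: 46.43
ee_pos: [582.3, 188.0, 220.0]
orientation: [2.339, 2.095, 0.003]
ft_force: [0.1, -0.3, -1.0]
width: 52.8
grasp_force: 0.0
```

Run:
```python
from h import *
s=get_image("wrist");w=cloud(s);c=Rc.inv().apply(w.reshape(-1,3)-[C[0],C[1],0])
print(tool()[0])
H=c[(c[:,1]>122)&(c[:,1]<165)&(abs(c[:,0]-45)<16)&(c[:,2]>72)&(c[:,2]<90)]
print("head y",np.percentile(H[:,1],[2,98]).round(1),"x",np.percentile(H[:,0],[2,98]).round(1),"z",np.percentile(H[:,2],[10,50,90]).round(1),len(H))
K=c[(c[:,1]>100)&(c[:,1]<124)&(abs(c[:,0]-45)<24)&(c[:,2]>90)&(c[:,2]<97)];print("cheek y",np.percentile(K[:,1],[2,98]).round(1),len(K))
G=c[(c[:,1]>117.5)&(c[:,1]<124)&(abs(c[:,0]-45)<8)&(c[:,2]>60)&(c[:,2]<90)];print("gap z",np.percentile(G[:,2],[5,50,95]).round(1) if len(G) else None,len(G))
q=get_image("scene");print(bar(cloud(q),C))
cv2.imwrite("pics/w9.png",cv2.resize(s["frame"][120:300,170:390],(733,600),interpolation=2))
```

```text
[580.99465597 187.10522779 218.00377281]
head y [122.7 153.2] x [36.  53.5] z [76.7 78.7 80.8] 549
cheek y [100.4 117.4] 478
gap z [76.4 80.8 87.4] 76
(array([549.1, -95.5]), np.float64(0.04863358802322339), 750)
```

View pics/w9.png

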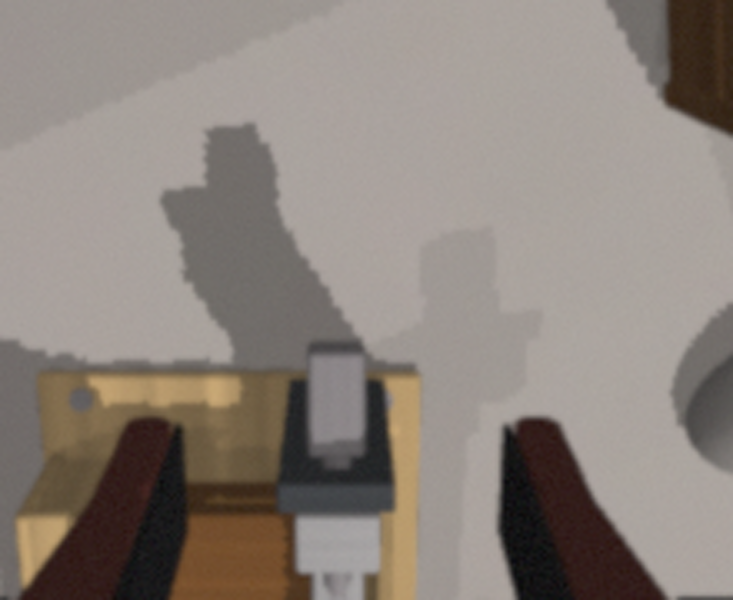

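Head is in; it droops slightly in its loose hole (top-of-head slope ≈ 0.13). I'll press the head end gently with shut fingers to make sure it is home.

>>> {"name": "servo_tool", "arguments": {"deltas": [[[0, 0, 30], [0, 0, 0]], [[0, 0, 60], [0, 0, 0]], [[0, 0, 90], [0, 0, 0]], [[0, 0, 120], [0, 0, 0]], [[0, 0, 146], [0, 0, 0]]], "grip": 1.0}}

```text
t: 46.95
ee_pos: [578.7, 185.4, 68.0]
orientation: [-2.34, -2.092, 0.01]
ft_force: [0.5, 0.3, -0.7]
width: 22.7
grasp_force: 0.0
```

>>> {"name": "servo_tool", "arguments": {"deltas": [[[0, 0, 0], [0, 0, 0]], [[-5, 0, 0], [0, 0, 0]], [[-10, 0, 0], [0, 0, 0]], [[-15, 0, 0], [0, 0, 0]], [[-19, 0, 0], [0, 0, 0]]]}}

```text
t: 47.37
ee_pos: [579.7, 167.5, 73.5]
orientation: [2.341, 2.094, 0.001]
ft_force: [0.2, 2.3, 1.7]
width: 0.6
grasp_force: 1.3
```

>>> {"name": "servo_tool", "arguments": {"deltas": [[[-1, 0, 0], [0, 0, 0]], [[-2, 0, 0], [0, 0, 0]], [[-2, 0, 0], [0, 0, 0]]]}}

```text
t: 47.62
ee_pos: [580.0, 167.2, 73.5]
orientation: [2.342, 2.094, 0.004]
ft_force: [0.8, 5.7, 1.4]
width: 0.4
grasp_force: 2.9
```

Run:
```python
from h import *
p,r,o=tool();print("case",Rc.inv().apply(p-[C[0],C[1],0]).round(1),o["ft_force"].round(1),o["width"])
```

```text
case [ 46.2 164.5  73.5] [0.8 5.7 1.4] 0.4245918382741165
```

>>> {"name": "servo_tool", "arguments": {"deltas": [[[-1, 0, 0], [0, 0, 0]], [[-2, 0, 0], [0, 0, 0]], [[-2, 0, 0], [0, 0, 0]]]}}

```text
t: 47.87
ee_pos: [580.5, 166.7, 74.0]
orientation: [-2.342, -2.093, -0.008]
ft_force: [1.0, 12.1, 3.9]
width: 0.9
grasp_force: 6.0
```

>>> {"name": "servo_tool", "arguments": {"deltas": [[[-1, 0, 0], [0, 0, 0]], [[-2, 0, 0], [0, 0, 0]], [[-2, 0, 0], [0, 0, 0]]]}}

```text
t: 48.12
ee_pos: [581.0, 166.2, 74.6]
orientation: [-2.342, -2.093, -0.012]
ft_force: [0.8, 18.2, 5.5]
width: 0.4
grasp_force: 9.2
```

>>> {"name": "servo_tool", "arguments": {"deltas": [[[2, 0, 0], [0, 0, 0]], [[6, 0, 0], [0, 0, 0]], [[15, 0, 0], [0, 0, 0]], [[25, 0, 0], [0, 0, 0]], [[35, 0, 0], [0, 0, 0]]]}}

```text
t: 48.53
ee_pos: [582.1, 197.6, 71.9]
orientation: [-2.341, -2.094, 0.003]
ft_force: [0.6, -0.4, 0.8]
width: 0.5
grasp_force: 0.0
```

>>> {"name": "servo_tool", "arguments": {"deltas": [[[0, 0, -30], [0, 0, 0]], [[0, 0, -60], [0, 0, 0]], [[0, 0, -90], [0, 0, 0]], [[0, 0, -120], [0, 0, 0]], [[0, 0, -146], [0, 0, 0]]]}}

```text
t: 48.95
ee_pos: [582.4, 197.8, 219.7]
orientation: [-2.341, -2.095, 0.002]
ft_force: [1.2, 0.8, 0.1]
width: 0.8
grasp_force: 0.0
```

>>> {"name": "servo_tool", "arguments": {"deltas": [[[0, 0, 0], [0, 0, 0]], [[0, 0, 0], [0, 0, 0]]]}}

```text
t: 49.12
ee_pos: [583.1, 197.8, 219.4]
orientation: [2.34, 2.095, 0.002]
ft_force: [-1.0, 0.0, -0.4]
width: 0.4
grasp_force: 0.0
```

Run:
```python
from h import *
s=get_image("wrist");w=cloud(s);c=Rc.inv().apply(w.reshape(-1,3)-[C[0],C[1],0])
H=c[(c[:,1]>119)&(c[:,1]<165)&(abs(c[:,0]-45)<7)&(c[:,2]>66)&(c[:,2]<92)]
for y in range(119,158,2):
    q=H[abs(H[:,1]-y)<1]; print(y,np.median(q[:,2]).round(1) if len(q) else None,len(q),end="; ")
from scipy import stats
K=c[(c[:,1]>100)&(c[:,1]<124)&(abs(c[:,0]-45)<16)&(c[:,2]>90)&(c[:,2]<97)];print("\ncheek y",np.percentile(K[:,1],[2,98]).round(1))
a=get_image("side");w=cloud(a);print([len(finder.search_frame("plate_a1",get_image("scene")))])
for b in blobs(w,9,30): print(b)
```

```text
119 None 0; 121 None 0; 123 None 0; 125 None 0; 127 None 0; 129 None 0; 131 None 0; 133 None 0; 135 None 0; 137 None 0; 139 None 0; 141 78.7 14; 143 78.2 25; 145 77.8 27; 147 77.6 26; 149 77.3 23; 151 77.6 32; 153 74.0 47; 155 None 0; 157 None 0; Traceback (most recent call last):
  File "<stdin>", line 7, in <module>
    return _quantile_unchecked(
        a, q, axis, out, overwrite_input, method, keepdims, weights)
    return _ureduce(a,
                    func=_quantile_ureduce_func,
    ...<5 lines>...
                    overwrite_input=overwrite_input,
                    method=method)
    r = func(a, **kwargs)
    result = _quantile(arr,
                       quantiles=q,
    ...<2 lines>...
                       out=out,
                       weights=wgt)
    slices_having_nans = np.isnan(arr[-1, ...])
                                  ~~~^^^^^^^^^
IndexError: index -1 is out of bounds for axis 0 with size 0
```

```bash
python3 -c "
from h import *
print(close_job())"
```

```text
the job is handed in; nothing more can be done
None
```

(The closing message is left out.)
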